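Unload and reload the slide dryer

ROBOT

A 6-joint arm with a two-finger parallel gripper is mounted at the origin on the work surface. World frame = base frame: x ahead of the robot, y to its left, z up, the work surface at z = 0. Lengths are in m, angles in rad, forces in N, time in s.
With the tool pointing down it reaches from about 0.35 to 0.875 m from the base axis. Payload 15.5 kg.
Tool frame: the origin (TCP) lies midway between the tips of the shut fingers; the grasp point (between the pads) lies manip.hold_point_z behind it (manip.hold_point_z is the distance from the TCP to the grasp point, in m); z points along the fingers, y is the line along which they close (so a half turn about z gives the same grasp; the last joint's range is limited). The gripper opens to 85 mm and grips with 20 to 120 N. Pads are 22 mm wide; open, the fingers measure 114 mm over their backs; the gripper's body (76 mm by 85 mm) begins 54 mm behind the grasp point. The pads swing forward as they close: fully open they stand 13 mm farther back than shut.
Start: joints at [-1.361, 0.494, 1.345, -0, 1.302, -0.096], TCP at [0.188, -0.596, 0.231] pointing down, gripper open.
Joint ranges: [-2.91, 2.91], [-0.82, 2.16], [0.22, 2.67], [-1.22, 4.37], [0.12, 2.79], [-3.08, 3.08]. Speed limits (rad/s): [1.89, 1.89, 2.57, 3.01, 3.01, 3.01].

INTERFACE

Orientations are given as a unit quaternion [w, x, y, z].
In Python, from cell import manip, viewer, recognise, outline_of gives the robot as it stands. The module is installed in compiled form; this text tells all that it offers.
- The arm moves only by the tool drive_tool, never from a script. Its argument "motion" is a list of rows, each a list of 4 numbers: the shift along the tool's x, y, z in m, then the turn about the tool's z in rad. A call has 1 to 20 rows; each row shifts and turns the commanded pose from where the row before left it, along the tool's axes as they then stand; what a row does not reach is not made up. A row lasts 1/12 s, in which the tool goes at most 41.7 mm and 7.16 degrees, less where a joint would pass 70% of its speed; a pose out of reach is approached as far as the arm can. A call is refused whole if a number of a shift passes 0.0417 or a number of a turn 0.125, either way. A call with a gripper value outside its range is refused whole. "fingers" is the opening, from 0 (shut) to 1 (fully open), set as the call begins (left out, the last holds). The fingers move at their own pace and stop on an object; the grip force is fixed at half the most. Time passes only in rows, so rows that do not move let the fingers close. It gives the time, the measured TCP pose, the force, the opening and the grip force at its end, in the units of the state.
- manip.get_obs(): the state, without advancing time (a new reading comes with each control period).
- viewer.snapshot(name): name is "scene" or "top"; returns (picture, depth): 480x640x3 uint8, blue, green, red; 480x640 float32, m along the optical axis (not along the pixel's ray), 0 where there is no reading.
- viewer.get_calibration(name): a dict with "mtx" (3x3 intrinsics, pixels), "k1" (the pictures are not rectified: a ray, as slopes to the right and down, at radius r is drawn at 1 + k1 r^2 times it, then the intrinsics apply), "camera_from_world" (4x4, takes a point from world to camera coordinates). Camera axes: x right, y down, z forward; pixel columns grow to the right and rows downward; lengths in m; the calibration is good to about 2 mm. A picture is of the moment at which its call begins. get_calibration takes no time and is no camera call.
- manip.close_job(): hands the job in; it is judged then, once.
Trained networks look in the newest picture that a camera, given by its name, has taken for a name from the list of things; names that differ only in an ending like _2 or _b are one class to them, and where a whole thing is asked for, a point or a joint stands for the part that bears it (a point fixed in the world has none). Each returns a list of dicts, best first, with "p" (0 to 1); they miss things now and then, are a little off and sometimes report something else, mostly with a low value. They report only what shows in the picture. A call takes as long as a camera call. They do not tell look-alikes from the thing itself.
- recognise(camera, target): "xy" ([column, row] in pixels, amid what is visible of it).
- outline_of(camera, target): "region" (480x640 bool, what is visible of it) and "xy" ([column, row] in pixels, amid what is visible of it).
The state is a dict: "time_s": time; "qpos": joint angles; "joint_velocities": joint speeds; "joint_torque": joint torques, N m; "ee_pos": TCP position; "eef_rot": TCP orientation; "ft_force": force on the tool from outside, world axes, zero at the start; "moment": the same for the moment, N m; "grip_width": opening from 0.0 (shut) to 1.0 (fully open); "grasp_force": force on a finger pad.
Only numpy, scipy, OpenCV 4.12 (cv2) and the standard library are available. Lean on these libraries where they do the work, as an engineer would, in place of code of your own. Each camera call takes 0.05 s, during which the arm holds its last target. There are 200 camera calls.

TASK

Unload and reload the slide dryer: pull the keeper's red knob right out, slide the dry purple carrier back along the rail out of the bay, unhook it and stand it upright on the steel tray. Then hang every carrier that stands on the draining sheet by its hook on the open part of the rail and slide it along under the green bar until it bears against the end buffer or the carrier before it, with no gaps; when all are in, push the knob fully home and let go, without disturbing the other things on the bench or letting a carrier fall over.

Things in the scene. Friction and masses are not known exactly. Their poses are not given: they have to be found in the camera images.
- station: slide drying station, fixed; place and yaw (-0.12 to 0.06 rad) vary. Origin: on the bench below the rail's axis, at the keeper bolt; x away from the robot, y along the rail into the bay, z up. Drip trough under the rail 130 mm wide (x), 14 mm high. The bolt's guide block: x = -101 to -65, y = -14 to 14, 118 mm high. Bay (green band): y = 5 to 200 mm; four carriers just fit
- rail_load (a point): middle of the rail's open loading part, on the rail's axis (station x = 0, y = -75, z = 130 mm). Round steel rail, 12 mm thick, along station y, from y = -152 to 200; open above and towards the robot from y = -140 to -5; a post under its end at y = -156 to -144
- end_stop (a point): face of the black rubber end buffer, on the rail's axis (station y = 200 mm); behind it the grey fan unit, 168 mm high, x = -75 to 75, y = 215 to 340 mm
- hold_down (a point): middle of the green hold-down bar over the bay: station x = -8 to 22, y = -5 to 215, z = 150 to 156 mm. Hooks slide along below it but cannot come down or be lifted off there; the carriers' backs pass on its robot side, so the lip must point away from the robot (+x)
- keeper (a joint): keeper bolt across the bay's entrance: 0 = home (tip at station x = -8 mm, bars the way of the carriers' backs), 0.032 m = fully out (towards the robot, station -x; the way is clear). It snaps into a detent at both ends of its travel; about 7 N takes it over the middle
- keeper_knob (a point): centre of the keeper's red round knob, 24 mm in diameter and 22 mm long along station x; at station y = 0, z = 105 mm, and x = -139 mm when home. The bolt behind it is 10 mm thick; 27 mm free between knob and guide block when home
- carrier_white: white plastic carrier of glass slides, 0.15 to 0.31 kg, 154 mm tall; may be absent. Origin: centre of the underside, z up. Basket 84 (x, -40 to 44) x 42 (y) x 35 mm high; from it an upright back, 11 (x, -25.5 to -14.5) x 30 (y) mm, rises to z = 154. Its top, z = 110 to 154, is the grip tab: pinch it across its 11 mm (x) from above. Hung, its x and y run along the station's
- carrier_blue: blue plastic carrier of glass slides, 0.15 to 0.31 kg, 154 mm tall; may be absent. Origin: centre of the underside, z up. Basket 84 (x, -40 to 44) x 42 (y) x 35 mm high; from it an upright back, 11 (x, -25.5 to -14.5) x 30 (y) mm, rises to z = 154. Its top, z = 110 to 154, is the grip tab: pinch it across its 11 mm (x) from above. Hung, its x and y run along the station's
- carrier_orange: orange plastic carrier of glass slides, 0.15 to 0.31 kg, 154 mm tall; may be absent. Origin: centre of the underside, z up. Basket 84 (x, -40 to 44) x 42 (y) x 35 mm high; from it an upright back, 11 (x, -25.5 to -14.5) x 30 (y) mm, rises to z = 154. Its top, z = 110 to 154, is the grip tab: pinch it across its 11 mm (x) from above. Hung, its x and y run along the station's
- carrier_yellow: yellow plastic carrier of glass slides, 0.15 to 0.31 kg, 154 mm tall; may be absent. Origin: centre of the underside, z up. Basket 84 (x, -40 to 44) x 42 (y) x 35 mm high; from it an upright back, 11 (x, -25.5 to -14.5) x 30 (y) mm, rises to z = 154. Its top, z = 110 to 154, is the grip tab: pinch it across its 11 mm (x) from above. Hung, its x and y run along the station's
- carrier_purple: purple carrier of dry slides, always present, the same in shape, size and weight as the others; it starts hanging from the rail in the bay, plumb, its lip away from the robot
- tray: steel tray on the bench, fixed; its place and yaw vary. Inside 174 (x) x 134 (y) mm, floor 3 mm thick with a blue mat, rim 10 mm high. Origin: centre of the underside
- carrier_white_hook (a point): white carrier's hook: where the rail's axis lies when it hangs: carrier x = 0, z = 90 mm. Hook, springing from the back to +x, 46 mm wide in y (the widest part): inverted V (90 degrees, inner apex z = 98, top z = 104), then a lip at x = 15.5 to 20.5 reaching down to z = 73. The rail enters from +x through the 38 mm gap between lip and basket (z = 35 to 73), then up into the V
- carrier_blue_hook (a point): blue carrier's hook: where the rail's axis lies when it hangs: carrier x = 0, z = 90 mm. Hook, springing from the back to +x, 46 mm wide in y (the widest part): inverted V (90 degrees, inner apex z = 98, top z = 104), then a lip at x = 15.5 to 20.5 reaching down to z = 73. The rail enters from +x through the 38 mm gap between lip and basket (z = 35 to 73), then up into the V
- carrier_orange_hook (a point): orange carrier's hook: where the rail's axis lies when it hangs: carrier x = 0, z = 90 mm. Hook, springing from the back to +x, 46 mm wide in y (the widest part): inverted V (90 degrees, inner apex z = 98, top z = 104), then a lip at x = 15.5 to 20.5 reaching down to z = 73. The rail enters from +x through the 38 mm gap between lip and basket (z = 35 to 73), then up into the V
- carrier_yellow_hook (a point): yellow carrier's hook: where the rail's axis lies when it hangs: carrier x = 0, z = 90 mm. Hook, springing from the back to +x, 46 mm wide in y (the widest part): inverted V (90 degrees, inner apex z = 98, top z = 104), then a lip at x = 15.5 to 20.5 reaching down to z = 73. The rail enters from +x through the 38 mm gap between lip and basket (z = 35 to 73), then up into the V
- tip_box: bystander: green box of pipette tips with a clear lid, 85 x 122 x 77 mm, origin at the underside
- tube_rack: bystander: blue rack with green-capped tubes, 65 x 140 x 80 mm, origin at the underside
- reagent_bottle: bystander: amber bottle with a blue cap, 70 mm in diameter, 150 mm tall, origin at the underside
- beaker: bystander: glass beaker, 68 mm in diameter, 85 mm tall, origin at the underside
- timer: bystander: white bench timer, 62 x 62 x 20 mm, origin at the underside
- tube_box: bystander: cardboard box, 75 x 100 x 45 mm, origin at the underside
Things that resemble listed ones, but are neither listed nor needed, are in the scene too. There is more than one size of the carrier_orange; the job needs the smaller. What is shaped like the carrier_purple but black is not meant.

How it is judged:
On the way, in this order (a step that is already met when the one before it is completed fails the run):
1. the keeper is pulled out into its outer detent (value of joint keeper above 0.026 m), for 0.2 s.
2. every carrier hangs from the rail inside the bay, closed up against the end buffer or the next carrier, with the keeper out (x of carrier_white in the frame of station between -0.015 and 0.015 m and z of carrier_white in the frame of station between 0.032 and 0.05 m and y of carrier_white in the frame of station between 0.018 and 0.185 m and angle between each of carrier_white, carrier_blue, carrier_orange, carrier_yellow's own z axis and vertical below 0.2 rad and (y of carrier_white in the frame of station above 0.168 m or y of carrier_white in the frame of carrier_blue between -0.055 and -0.038 m or y of carrier_white in the frame of carrier_orange between -0.055 and -0.038 m or y of carrier_white in the frame of carrier_yellow between -0.055 and -0.038 m) and x of carrier_blue in the frame of station between -0.015 and 0.015 m and z of carrier_blue in the frame of station between 0.032 and 0.05 m and y of carrier_blue in the frame of station between 0.018 and 0.185 m and (y of carrier_blue in the frame of station above 0.168 m or y of carrier_blue in the frame of carrier_white between -0.055 and -0.038 m or y of carrier_blue in the frame of carrier_orange between -0.055 and -0.038 m or y of carrier_blue in the frame of carrier_yellow between -0.055 and -0.038 m) and x of carrier_orange in the frame of station between -0.015 and 0.015 m and z of carrier_orange in the frame of station between 0.032 and 0.05 m and y of carrier_orange in the frame of station between 0.018 and 0.185 m and (y of carrier_orange in the frame of station above 0.168 m or y of carrier_orange in the frame of carrier_white between -0.055 and -0.038 m or y of carrier_orange in the frame of carrier_blue between -0.055 and -0.038 m or y of carrier_orange in the frame of carrier_yellow between -0.055 and -0.038 m) and x of carrier_yellow in the frame of station between -0.015 and 0.015 m and z of carrier_yellow in the frame of station between 0.032 and 0.05 m and y of carrier_yellow in the frame of station between 0.018 and 0.185 m and (y of carrier_yellow in the frame of station above 0.168 m or y of carrier_yellow in the frame of carrier_white between -0.055 and -0.038 m or y of carrier_yellow in the frame of carrier_blue between -0.055 and -0.038 m or y of carrier_yellow in the frame of carrier_orange between -0.055 and -0.038 m) and value of joint keeper above 0.026 m), for 0.3 s.
3. the keeper is pushed home (value of joint keeper below 0.004 m), for 0.2 s.
At the end, for the whole second after the job is handed in: Purple carrier upright (0.1 rad) on the tray, within 45 mm of its centre in x and y. All others present hang plumb (0.2 rad) from the rail in the bay, at rest (under 0.03 m/s), with gaps under 9 mm to the buffer and one another. Keeper home (within 4 mm), all released (x of carrier_white in the frame of station between -0.015 and 0.015 m and z of carrier_white in the frame of station between 0.032 and 0.05 m and y of carrier_white in the frame of station between 0.018 and 0.185 m and angle between each of carrier_white, carrier_blue, carrier_orange, carrier_yellow's own z axis and vertical below 0.2 rad and (y of carrier_white in the frame of station above 0.168 m or y of carrier_white in the frame of carrier_blue between -0.055 and -0.038 m or y of carrier_white in the frame of carrier_orange between -0.055 and -0.038 m or y of carrier_white in the frame of carrier_yellow between -0.055 and -0.038 m) and x of carrier_blue in the frame of station between -0.015 and 0.015 m and z of carrier_blue in the frame of station between 0.032 and 0.05 m and y of carrier_blue in the frame of station between 0.018 and 0.185 m and (y of carrier_blue in the frame of station above 0.168 m or y of carrier_blue in the frame of carrier_white between -0.055 and -0.038 m or y of carrier_blue in the frame of carrier_orange between -0.055 and -0.038 m or y of carrier_blue in the frame of carrier_yellow between -0.055 and -0.038 m) and x of carrier_orange in the frame of station between -0.015 and 0.015 m and z of carrier_orange in the frame of station between 0.032 and 0.05 m and y of carrier_orange in the frame of station between 0.018 and 0.185 m and (y of carrier_orange in the frame of station above 0.168 m or y of carrier_orange in the frame of carrier_white between -0.055 and -0.038 m or y of carrier_orange in the frame of carrier_blue between -0.055 and -0.038 m or y of carrier_orange in the frame of carrier_yellow between -0.055 and -0.038 m) and x of carrier_yellow in the frame of station between -0.015 and 0.015 m and z of carrier_yellow in the frame of station between 0.032 and 0.05 m and y of carrier_yellow in the frame of station between 0.018 and 0.185 m and (y of carrier_yellow in the frame of station above 0.168 m or y of carrier_yellow in the frame of carrier_white between -0.055 and -0.038 m or y of carrier_yellow in the frame of carrier_blue between -0.055 and -0.038 m or y of carrier_yellow in the frame of carrier_orange between -0.055 and -0.038 m) and x of carrier_purple in the frame of tray between -0.045 and 0.045 m and y of carrier_purple in the frame of tray between -0.045 and 0.045 m and z of carrier_purple in the frame of tray below 0.01 m and angle between carrier_purple's own z axis and vertical below 0.1 rad and value of joint keeper below 0.004 m and linear speed of each of carrier_white, carrier_blue, carrier_orange, carrier_yellow, carrier_purple below 0.03 m/s); the robot touches nothing.
It fails at once if a bystander is moved more than 30 mm (distance of any of tip_box, tube_rack, reagent_bottle, beaker, timer, tube_box from where it was at the start of the episode above 0.03 m).
It fails at once if a carrier falls over (tilts more than 1 rad) (angle between any of carrier_white, carrier_blue, carrier_orange, carrier_yellow, carrier_purple's own z axis and vertical above 1 rad).
Of carrier_white, carrier_blue, carrier_orange, carrier_yellow only 2 to 4 are there at a start; the rules pass over those that are not, and their reading is None.
At some moment in a run one of carrier_white, carrier_blue, carrier_orange, carrier_yellow may be knocked a few centimetres aside while the robot is not near it.
Once in a run the grip may slacken for a moment while it holds something.
It also fails if it takes over 210 s, if anything falls off the work surface, if the arm or the gripper's body presses on something with over 40 N, if the wrist force passes 120 N, or if a joint passes its speed limit or range.

## Working session

There is one attempt and no reset: what is moved stays moved. The work goes in short steps, Python scripts to look and compute and a tool call to move; the robot and the scene stay as the last step left them, time stands still between calls to the robot, and variables do not carry over. Pictures are saved under pics/ and viewed, at most 14 in all, crops included, and the job is handed in when it is done.

Besides the shell and the picture viewer there is one more tool, called after "Emit:" by a JSON object that holds its "op" and its "data", one argument or row to a line. drive_tool: Moves the arm, as the interface text tells. Its arguments: {"type":"object","properties":{"motion":{"type":"array","items":{"type":"array","items":{"type":"number"}}},"fingers":{"type":"number"}},"required":["motion"]}

```bash
mkdir -p pics; cat > h.py <<'E'
import numpy as np, cv2
from cell import manip, viewer, recognise, outline_of
def cal(n):
    c=viewer.get_calibration(n); return np.array(c["mtx"]),c["k1"],np.array(c["camera_from_world"])
def slopes(n,uv):
    K,k1,T=cal(n); uv=np.atleast_2d(uv).astype(float)
    d=np.c_[(uv[:,0]-K[0,2])/K[0,0],(uv[:,1]-K[1,2])/K[1,1]]; s=d.copy()
    for _ in range(8): s=d/(1+k1*(s**2).sum(1,keepdims=True))
    return s
def world(n,uv,z):  # z depth array
    K,k1,T=cal(n); s=slopes(n,uv); z=np.atleast_1d(z)[:,None]
    P=np.c_[s*z,z]; return (P-T[:3,3])@T[:3,:3]
def cloud(n,dep,mask):
    v,u=np.nonzero(mask&(dep>0)); return world(n,np.c_[u,v],dep[v,u]),np.c_[u,v]
def pix(n,P):
    K,k1,T=cal(n); p=np.atleast_2d(P)@T[:3,:3].T+T[:3,3]; s=p[:,:2]/p[:,2:]
    s=s*(1+k1*(s**2).sum(1,keepdims=True)); return s*[K[0,0],K[1,1]]+[K[0,2],K[1,2]]
def onz(n,uv,z0):
    K,k1,T=cal(n); s=slopes(n,uv); R=T[:3,:3]; c=-R.T@T[:3,3]; d=np.c_[s,np.ones(len(s))]@R
    return c+d*((z0-c[2])/d[:,2])[:,None]
E
cat > a.py <<'E'
from h import *
for n in("scene","top"):
    im,d=viewer.snapshot(n); cv2.imwrite(f"pics/{n}0.png",im); np.savez(f"{n}0.npz",im=im,d=d)
    for t in["carrier_white","carrier_blue","carrier_orange","carrier_yellow","carrier_purple","tray","keeper_knob","end_stop","hold_down","station"]:
        try:
            for r in outline_of(n,t)[:4]:
                P,_=cloud(n,d,r["region"])
                print(n,t,round(r["p"],2),np.round(r["xy"]),len(P),np.round(np.percentile(P,[2,50,98],axis=0),3).tolist() if len(P) else "")
        except Exception as e: print(n,t,e)
o=manip.get_obs(); print(o["time_s"],o["ee_pos"],o["eef_rot"],manip.hold_point_z,cal("top")[2].tolist())
E
python3 a.py
```

```text
scene carrier_white 0.61 [270. 309.] 716 [[0.525, -0.28, 0.001], [0.559, -0.253, 0.033], [0.6, -0.213, 0.153]]
scene carrier_white 0.43 [231. 300.] 653 [[0.408, -0.321, 0.005], [0.449, -0.303, 0.081], [0.491, -0.279, 0.153]]
scene carrier_blue 0.69 [270. 308.] 677 [[0.527, -0.279, 0.003], [0.559, -0.252, 0.034], [0.6, -0.217, 0.154]]
scene carrier_blue 0.15 [263. 246.] 284 [[0.339, -0.084, 0.003], [0.374, -0.053, 0.019], [0.406, -0.017, 0.025]]
scene carrier_orange 0.77 [250. 342.] 742 [[0.505, -0.398, 0.001], [0.572, -0.377, 0.081], [0.611, -0.35, 0.153]]
scene carrier_orange 0.56 [144. 326.] 1141 [[0.261, -0.554, 0.002], [0.326, -0.522, 0.085], [0.353, -0.462, 0.207]]
scene carrier_yellow 0.74 [231. 303.] 625 [[0.411, -0.321, 0.005], [0.449, -0.303, 0.081], [0.491, -0.28, 0.153]]
scene carrier_yellow 0.39 [223. 269.] 777 [[0.28, -0.269, -0.001], [0.329, -0.215, 0.043], [0.366, -0.161, 0.051]]
scene carrier_purple 0.7 [367. 230.] 6061 [[0.537, -0.08, 0.0], [0.643, 0.157, 0.056], [0.714, 0.403, 0.171]]
scene carrier_purple 0.66 [372. 215.] 375 [[0.612, 0.217, 0.039], [0.645, 0.231, 0
[... 2222 characters left out ...]
 0.61 [241. 222.] 10584 [[0.544, -0.07, 0.001], [0.625, 0.198, 0.113], [0.702, 0.408, 0.172]]
top station 0.77 [239. 224.] 10464 [[0.543, -0.07, 0.001], [0.625, 0.198, 0.114], [0.701, 0.407, 0.172]]
top station 0.19 [212. 302.] 3483 [[0.336, 0.221, -0.002], [0.422, 0.29, 0.003], [0.509, 0.358, 0.011]]
1.1 [ 0.18817636 -0.59601073  0.23128324] [1.13991996e-05 9.88333770e-01 1.52303507e-01 1.31668703e-05] 0.0187 [[-0.015114748632025164, -0.9998539403741286, 0.007977611930833852, -0.002922625553596748], [-0.9979358211649499, 0.014586755193706884, -0.06254057409998821, 0.5667288265173068], [0.06241507197486794, -0.008906429769955855, -0.9980105381703768, 1.258973709992213], [0.0, 0.0, 0.0, 1.0]]
```

View pics/scene0.png

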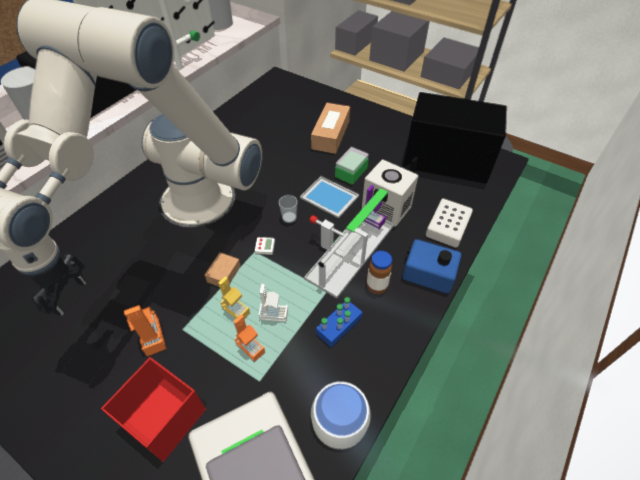

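View pics/top0.png

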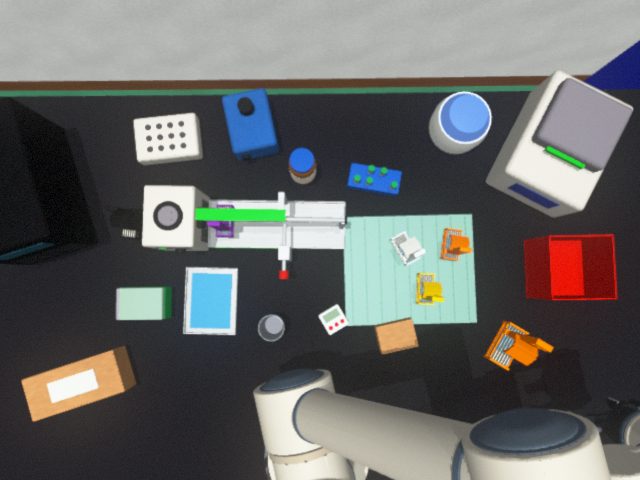

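The scene has three carriers on the sheet: white (405,248), yellow (429,289) and small orange (455,243). Other things to note:
- **Orange look-alike:** the one at (513,346) is 207 mm tall, so it is the large one.
- **Purple:** (225,222), inside the bay.
- **Black look-alike:** (128,222).
- **Knob:** (283,273).
- **Tray:** (210,300).

Next I fit precise poses.

```bash
cat > fit.py <<'E'
from h import *
from scipy.optimize import least_squares
from scipy.spatial.transform import Rotation as Rr
def box(x0,x1,y0,y1,z0,z1,ry=0): return (np.array([(x0+x1)/2,(y0+y1)/2,(z0+z1)/2])*1e-3,np.array([x1-x0,y1-y0,z1-z0])*.5e-3,ry)
def slab(cx,cz,l,t,a): return (np.array([cx,0,cz])*1e-3,np.array([l,46,t])*.5e-3,a)
CAR=[box(-40,44,-21,21,0,35),box(-25.5,-14.5,-15,15,35,154),box(15.5,20.5,-23,23,73,86),
     slab(9,92,22,4.5,np.pi/4),slab(-9,92,22,4.5,-np.pi/4)]
STA=[box(-65,65,-160,200,0,14),box(-101,-65,-14,14,0,118),box(-8,22,-5,215,150,156),box(-75,75,215,340,0,168),box(-6,6,-152,200,124,136)]
def sdf(B,p):
    out=[]
    for c,h,a in B:
        q=p-c
        if a: q=q@np.array([[np.cos(a),0,np.sin(a)],[0,1,0],[-np.sin(a),0,np.cos(a)]]).T.T
        d=np.abs(q)-h; out.append(np.linalg.norm(np.maximum(d,0),axis=1)+np.minimum(d.max(1),0))
    return np.min(out,axis=0)
def fit(B,P,g,z=0.,sc=.003):
    def f(v):
        c,s=np.cos(v[2]),np.sin(v[2]); q=(P-[v[0],v[1],z])@np.array([[c,-s,0],[s,c,0],[0,0,1]])
        return sdf(B,q)
    r=least_squares(f,g,loss="soft_l1",f_scale=sc,x_scale=[.01,.01,.1]); return r.x,2*r.cost/len(P)*1e6
def fitcar(P,z=0.):
    t=P[P[:,2]>z+.125]; c=np.median(t[:,:2],0) if len(t)>5 else np.median(P[:,:2],0); best=None
    for a in np.arange(0,2*np.pi,np.pi/6):
        v,e=fit(CAR,P,[c[0]+.02*np.cos(a),c[1]+.02*np.sin(a),a],z)
        if best is None or e<best[1]: best=(v,e)
    v,e=best; return np.array([v[0],v[1],(v[2]+np.pi)%(2*np.pi)-np.pi]),e
def bycolour(n,im,d,colour,win):
    P,uv=cloud(n,d,np.ones(d.shape,bool)); h=cv2.cvtColor(im,cv2.COLOR_BGR2HSV)[uv[:,1],uv[:,0]].astype(int)
    H,S,V=h.T
    m={"white":(S<45)&(V>120),"yellow":(H>=20)&(H<33)&(S>120),"orange":(H>=4)&(H<19)&(S>150),"purple":(H>128)&(H<165)&(S>60),"green":(H>50)&(H<72)&(S>170)}[colour]
    (x0,x1,y0,y1,z0,z1)=win
    return P[m&(P[:,0]>x0)&(P[:,0]<x1)&(P[:,1]>y0)&(P[:,1]<y1)&(P[:,2]>z0)&(P[:,2]<z1)]
E
cat > b.py <<'E'
from fit import *
D={n:np.load(f"{n}0.npz") for n in("scene","top")}
W=(.38,.68,-.45,-.18,.012,.165)
for c in("white","yellow","orange"):
    for ns in(("top",),("scene",),("scene","top")):
        P=np.vstack([bycolour(n,D[n]["im"],D[n]["d"],c,W) for n in ns])
        print(c,ns,len(P),*[np.round(q,4) for q in fitcar(P)])
for n in("top","scene"):
    P,_=cloud(n,D[n]["d"],np.ones((480,640),bool))
    k=(P[:,0]>.5)&(P[:,0]<.74)&(P[:,1]>-.1)&(P[:,1]<.43)&(P[:,2]>.01)&(P[:,2]<.18)
    g=bycolour(n,D[n]["im"],D[n]["d"],"green",(.4,.8,-.1,.5,.12,.18)); r=cv2.minAreaRect((g[:,:2]*1000).astype(np.float32))
    print(n,"sta",*fit(STA,P[k],[.625,.08,0],sc=.004),"green",r,np.median(g[:,2]))
    p=bycolour(n,D[n]["im"],D[n]["d"],"purple",(.5,.75,0,.4,.03,.2)); print("purple",len(p),np.percentile(p,[2,50,98],axis=0).round(3).tolist(),p[p[:,2]>.17].mean(0).round(4),*fitcar(p,.04))
    h=cv2.cvtColor(D[n]["im"],cv2.COLOR_BGR2HSV); m=cv2.inRange(h,(95,120,100),(112,255,255))>0
    q,_=cloud(n,D[n]["d"],m); q=q[(q[:,0]<.53)&(q[:,1]>.15)&(q[:,1]<.42)&(abs(q[:,2])<.02)]; print("mat",cv2.minAreaRect((q[:,:2]*1000).astype(np.float32)))
    m=(cv2.inRange(h,(0,150,100),(4,255,255))|cv2.inRange(h,(174,150,100),(180,255,255)))>0
    q,_=cloud(n,D[n]["d"],m); q=q[(q[:,0]<.53)&(q[:,0]>.4)&(q[:,1]>0)&(q[:,1]<.15)&(q[:,2]>.07)&(q[:,2]<.13)]; print("knob",len(q),np.percentile(q,[3,50,97],axis=0).round(3).tolist())
im=D["top"]["im"]; a=cv2.resize(im[215:375,375:575],None,fx=3,fy=3,interpolation=cv2.INTER_CUBIC); cv2.imwrite("pics/crop.png",a)
E
python3 b.py
```

```text
white ('top',) 808 [ 0.5441 -0.2649 -2.1019] 104.95
white ('scene',) 849 [ 0.5482 -0.2711 -2.0528] 118.6227
white ('scene', 'top') 1657 [ 0.5455 -0.2666 -2.0822] 112.5705
yellow ('top',) 459 [ 0.4465 -0.2997 -0.0395] 7.4778
yellow ('scene',) 430 [ 0.4468 -0.2979 -0.0642] 3.0798
yellow ('scene', 'top') 889 [ 0.4466 -0.2991 -0.0505] 5.4782
orange ('top',) 406 [ 0.5651 -0.3737 -0.1642] 2.837
orange ('scene',) 460 [ 0.5662 -0.3718 -0.144 ] 5.2181
orange ('scene', 'top') 866 [ 0.5658 -0.373  -0.1471] 4.2556
top sta [ 0.63003985  0.07745068 -0.01295757] 29.227610072595134 green ((639.4359130859375, 182.56063842773438), (216.32305908203125, 30.22983169555664), 88.87596893310547) 0.15564947489398132
purple 309 [[0.593, 0.218, 0.047], [0.612, 0.232, 0.114], [0.675, 0.261, 0.196]] [0.612  0.2387 0.1903] [ 0.63299486  0.24041561 -0.04144417] 13.208402882632319
mat ((422.79595947265625, 288.4813537597656), (107.63536071777344, 146.04954528808594), 88.30657196044922)
knob 73 [[0.481, 0.071, 0.108], [0.489, 0.081, 0.114], [0.499, 0.092, 0.119]]
scene sta [ 0.63247318  0.07672782 -0.02187912] 44.16558201381187 green ((0.0, 0.0), (0.0, 0.0), 0.0) nan
purple 227 [[0.611, 0.216, 0.036], [0.646, 0.23, 0.12], [0.68, 0.292, 0.195]] [0.6178 0.2361 0.187 ] [0.63502918 0.24061552 0.00198273] 11.49147073364958
mat ((-526.0810546875, 250.86941528320312), (2056.21337890625, 115.00749969482422), 2.403648614883423)
knob 38 [[0.483, 0.07, 0.104], [0.493, 0.076, 0.112], [0.502, 0.091, 0.119]]
  return _methods._mean(a, axis=axis, dtype=dtype,
  ret = ret.dtype.type(ret / rcount)
```

View pics/crop.png

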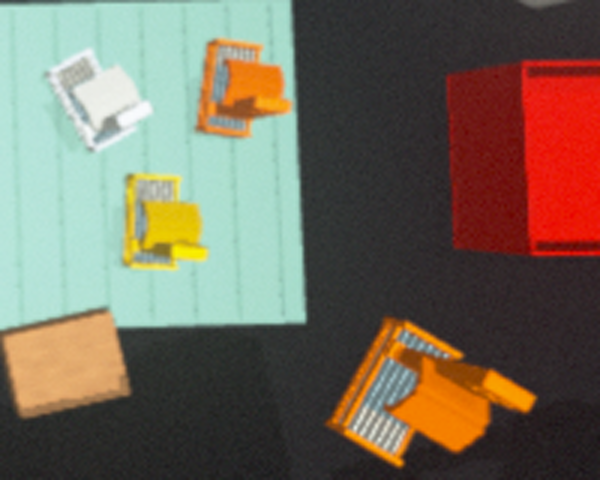

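The crop shows white (100,100), small orange (245,90) and yellow (165,220) on the sheet. The large orange is off the sheet at (440,400), so it is not the one meant. The fits agree on a station of about (0.630, 0.0775, yaw -0.017). The knob is predicted at (0.491, 0.080) and was measured there too. The white fit caught sheet pixels, so I'll redo it. Knob first.

```bash
cat > plan.py <<'E'
import sys; from h import *
from scipy.spatial.transform import Rotation as Rr
S=np.array([.6303,.0775]); TH=-.017
def st(x,y): c,s=np.cos(TH),np.sin(TH); return S+np.array([c*x-s*y,s*x+c*y])*1e-3
def cur():
    o=manip.get_obs(); q=np.array(o["eef_rot"]); R=Rr.from_quat(q[[1,2,3,0]]).as_matrix(); return np.array(o["ee_pos"]),np.arctan2(R[1,0],R[0,0]),o
def plan(way,vmax=.032):
    """way: list of (x,y,z,phi) world; prints rows with ramped ends"""
    p,f,o=cur(); print("t",round(o["time_s"],2),"at",p.round(4),"phi",round(f,3),"w",round(o["grip_width"],3),"F",np.round(o["ft_force"],1),"j6",round(o["qpos"][5],2))
    for w in way:
        t=np.array(w[:3]); df=w[3]-f; L=np.linalg.norm(t-p)
        n=max(1,int(np.ceil(max(L/vmax,abs(df)/.11)))) ; wt=np.ones(n)
        if n>3: n+=1; wt=np.ones(n); wt[0]=wt[-1]=.5
        wt/=wt.sum(); rows=[]
        for k in wt:
            d=(t-p0 if 0 else (t-np.array(w[:3])+np.array(w[:3])-p))*k
            c,s=np.cos(f),np.sin(f); rows.append([c*d[0]+s*d[1],s*d[0]-c*d[1],-d[2],-df*k])
            f+=df*k
        p=t; f=w[3]; print(len(rows),[[round(float(v),4) for v in r] for r in rows])
E
cat > c.py <<'E'
from plan import *; from fit import *
D={n:np.load(f"{n}0.npz") for n in("scene","top")}
for n in D:
    P=bycolour(n,D[n]["im"],D[n]["d"],"white",(.49,.63,-.30,-.18,.012,.165)); P=P[(P[:,2]>.02)]; print(len(P),*fitcar(P))
k=st(-139,0); print(k)
plan([(*k,.26,TH),(*k,.086,TH)])
E
python3 c.py
```

```text
616 [ 0.5570997  -0.24528391  0.50742834] 10.225980477379427
563 [ 0.55697684 -0.24793571  0.50407862] 6.6781740013932
[0.49132009 0.07986289]
t 1.1 at [ 0.1882 -0.596   0.2313] phi 0.306 w 0.999 F [0.6 0.3 0.4] j6 -0.1
25 [[0.0103, -0.0115, -0.0006, 0.0067], [0.0204, -0.0232, -0.0012, 0.0134], [0.0201, -0.0235, -0.0012, 0.0134], [0.0197, -0.0237, -0.0012, 0.0134], [0.0194, -0.024, -0.0012, 0.0134], [0.0191, -0.0243, -0.0012, 0.0134], [0.0188, -0.0245, -0.0012, 0.0134], [0.0184, -0.0248, -0.0012, 0.0134], [0.0181, -0.025, -0.0012, 0.0134], [0.0178, -0.0252, -0.0012, 0.0134], [0.0174, -0.0255, -0.0012, 0.0134], [0.0171, -0.0257, -0.0012, 0.0134], [0.0167, -0.0259, -0.0012, 0.0134], [0.0164, -0.0262, -0.0012, 0.0134], [0.016, -0.0264, -0.0012, 0.0134], [0.0157, -0.0266, -0.0012, 0.0134], [0.0153, -0.0268, -0.0012, 0.0134], [0.0149, -0.027, -0.0012, 0.0134], [0.0146, -0.0272, -0.0012, 0.0134], [0.0142, -0.0274, -0.0012, 0.0134], [0.0138, -0.0276, -0.0012, 0.0134], [0.0135, -0.0278, -0.0012, 0.0134], [0.0131, -0.0279, -0.0012, 0.0134], [0.0127, -0.0281, -0.0012, 0.0134], [0.0062, -0.0141, -0.0006, 0.0067]]
7 [[0.0, -0.0, 0.0145, -0.0], [0.0, -0.0, 0.029, -0.0], [0.0, -0.0, 0.029, -0.0], [0.0, -0.0, 0.029, -0.0], [0.0, -0.0, 0.029, -0.0], [0.0, -0.0, 0.029, -0.0], [0.0, -0.0, 0.0145, -0.0]]
```

Emit:
{"op": "drive_tool", "data": {
  "motion": [
    [0, 0, -0.01, 0.1077],
    [0, 0, -0.01, 0.1077],
    [0, 0, -0.01, 0.1077],
    [0.0117, -0.0272, 0, 0],
    [0.0117, -0.0272, 0, 0],
    [0.0117, -0.0272, 0, 0],
    [0.0117, -0.0272, 0, 0],
    [0.0117, -0.0272, 0, 0],
    [0.0117, -0.0272, 0, 0],
    [0.0117, -0.0272, 0, 0],
    [0.0117, -0.0272, 0, 0],
    [0.0117, -0.0272, 0, 0],
    [0.0117, -0.0272, 0, 0],
    [0.0117, -0.0272, 0, 0],
    [0.0117, -0.0272, 0, 0],
    [0.0117, -0.0272, 0, 0],
    [0.0117, -0.0272, 0, 0],
    [0.0117, -0.0272, 0, 0],
    [0.0117, -0.0272, 0, 0],
    [0.0117, -0.0272, 0, 0]
  ]
}}

```text
time_s: 2.77
ee_pos: [0.3954, -0.1358, 0.2615]
eef_rot: [0.0, 1.0, -0.009, 0.0]
ft_force: [0.4, -0.3, -0.3]
grip_width: 0.998
grasp_force: 0.0
```

Emit:
{"op": "drive_tool", "data": {
  "motion": [
    [0.0117, -0.0272, 0, 0],
    [0.0117, -0.0272, 0, 0],
    [0.0117, -0.0272, 0, 0],
    [0.0117, -0.0272, 0, 0],
    [0.0117, -0.0272, 0, 0],
    [0.0117, -0.0272, 0, 0],
    [0.0117, -0.0272, 0, 0],
    [0.0117, -0.0272, 0, 0],
    [0, 0, 0, 0],
    [0, 0, 0, 0]
  ],
  "fingers": 0.7
}}

```text
time_s: 3.6
ee_pos: [0.4926, 0.08, 0.2611]
eef_rot: [0.0, 1.0, -0.007, -0.0]
ft_force: [-0.3, -0.1, -0.1]
grip_width: 0.706
grasp_force: 0.0
```

```bash
cat > plan2.py <<'E'
from plan import *
def plan(way,vmax=.032):
    p,f,o=cur(); print("t",round(o["time_s"],2),"at",p.round(4),"phi",round(f,3),"w",round(o["grip_width"],3),"F",np.round(o["ft_force"],1),"g",np.round(o["grasp_force"],1),"j6",round(o["qpos"][5],2))
    for w in way:
        df=w[3]-f; m=int(np.ceil(abs(df)/.115)) if abs(df)>.002 else 0
        if m: print("turn",m,"x",round(-df/m,4))
        f+=df if m else 0; d=np.array(w[:3])-p; c,s=np.cos(f),np.sin(f); v=np.array([c*d[0]+s*d[1],s*d[0]-c*d[1],-d[2]])
        n=max(1,int(np.ceil(np.linalg.norm(v)/vmax))); print("shift",n,"x",(v/n).round(4).tolist(),"total",v.round(4).tolist()); p=np.array(w[:3])
E
cat > s.sh <<'E'
python3 -c "from plan2 import *
$1"
E
bash s.sh "plan([(*st(-139,0),.26,TH),(*st(-139,0),.086,TH)])"
```

```text
t 3.6 at [0.4926 0.08   0.2611] phi -0.015 w 0.706 F [-0.3 -0.1 -0.1] g 0.0 j6 1.63
turn 1 x 0.0021
shift 1 x [-0.0013, 0.0001, 0.0011] total [-0.0013, 0.0001, 0.0011]
shift 6 x [0.0, -0.0, 0.029] total [0.0, -0.0, 0.174]
```

Emit:
{"op": "drive_tool", "data": {
  "motion": [
    [-0.002, 0, 0.029, 0],
    [0, 0, 0.029, 0],
    [0, 0, 0.029, 0],
    [0, 0, 0.029, 0],
    [0, 0, 0.029, 0],
    [0, 0, 0.029, 0],
    [0, 0, 0, 0],
    [0, 0, 0, 0]
  ]
}}

```text
time_s: 4.27
ee_pos: [0.4895, 0.0782, 0.087]
eef_rot: [0.0, 1.0, -0.009, -0.001]
ft_force: [-0.1, -0.5, 0.6]
grip_width: 0.696
grasp_force: 0.0
```

Emit:
{"op": "drive_tool", "data": {
  "motion": [
    [0, 0, 0, 0],
    [0, 0, 0, 0],
    [0, 0, 0, 0],
    [0, 0, 0, 0],
    [0, 0, 0, 0],
    [0, 0, 0, 0],
    [0, 0, 0, 0],
    [0, 0, 0, 0]
  ],
  "fingers": 0
}}

```text
time_s: 4.93
ee_pos: [0.4915, 0.0813, 0.0894]
eef_rot: [-0.002, 1.0, -0.009, 0.002]
ft_force: [-3.2, 31.5, 18.7]
grip_width: 0.26
grasp_force: 58.2
```

Emit:
{"op": "drive_tool", "data": {
  "motion": [
    [0, -0.003, -0.002, 0],
    [0, -0.002, -0.001, 0],
    [0, 0, 0, 0]
  ]
}}

```text
time_s: 5.18
ee_pos: [0.4896, 0.0821, 0.0899]
eef_rot: [0.002, 1.0, -0.008, -0.001]
ft_force: [5.2, -25.3, -30.3]
grip_width: 0.252
grasp_force: 63.2
```

Emit:
{"op": "drive_tool", "data": {
  "motion": [
    [-0.006, 0, 0, 0],
    [-0.006, 0, 0, 0],
    [-0.006, 0, 0, 0],
    [-0.006, 0, 0, 0],
    [-0.006, 0, 0, 0],
    [-0.004, 0, 0, 0],
    [0, 0, 0, 0],
    [0, 0, 0, 0],
    [0, 0, 0, 0]
  ]
}}

```text
time_s: 5.93
ee_pos: [0.4592, 0.0829, 0.0902]
eef_rot: [0.001, 1.0, -0.008, 0.002]
ft_force: [22.4, -23.1, -53.1]
grip_width: 0.259
grasp_force: 63.2
```

Emit:
{"op": "drive_tool", "data": {
  "motion": [
    [-0.002, 0.001, 0.001, 0],
    [0, 0, 0, 0],
    [0, 0, 0, 0],
    [0, 0, 0, 0],
    [0, 0, 0, 0],
    [0, 0, 0, 0]
  ],
  "fingers": 0.7
}}

```text
time_s: 6.43
ee_pos: [0.4546, 0.0836, 0.0896]
eef_rot: [-0.0, 1.0, -0.009, 0.0]
ft_force: [0.4, -0.3, -0.1]
grip_width: 0.697
grasp_force: 0.0
```

Emit:
{"op": "drive_tool", "data": {
  "motion": [
    [0, 0, -0.03, 0],
    [0, 0, -0.03, 0],
    [0, 0, -0.03, 0],
    [0, 0, -0.03, 0],
    [0, 0, -0.03, 0],
    [0, 0, -0.03, 0],
    [0, 0, 0, 0]
  ]
}}

```text
time_s: 7.02
ee_pos: [0.4566, 0.0837, 0.2746]
eef_rot: [-0.0, 1.0, -0.009, 0.004]
ft_force: [1.0, -0.2, 0.3]
grip_width: 0.698
grasp_force: 0.0
```

```bash
cat > look.py <<'E'
from plan2 import *; from fit import *
def snap(tag):
    D={}
    for n in("scene","top"):
        im,d=viewer.snapshot(n); D[n]=(im,d); cv2.imwrite(f"pics/{n}_{tag}.png",im)
    return D
def knob(D):
    for n in D:
        im,d=D[n]; h=cv2.cvtColor(im,cv2.COLOR_BGR2HSV)
        m=(cv2.inRange(h,(0,150,100),(4,255,255))|cv2.inRange(h,(174,150,100),(180,255,255)))>0
        q,_=cloud(n,d,m); q=q[(q[:,0]<.53)&(q[:,0]>.4)&(q[:,1]>0)&(q[:,1]<.15)&(q[:,2]>.07)&(q[:,2]<.13)]; print("knob",n,len(q),np.percentile(q,[3,50,97],axis=0).round(3).tolist() if len(q) else "")
def car(D,c,win,z=0.,zm=.015):
    r=[]
    for n in D:
        P=bycolour(n,*D[n],c,win); P=P[P[:,2]>zm+z] if len(P) else P
        if len(P)<60: print(c,n,"few",len(P)); continue
        v,e=fitcar(P,z); r.append(v); print(c,n,len(P),v.round(4),round(e,1))
    return np.mean(r,0) if r else None
E
bash s.sh "from look import *
D=snap('k'); knob(D); car(D,'purple',(.5,.75,0,.4,.03,.2),.04)
plan([(*st(-20,163),.30,np.pi/2+TH)])"
```

```text
knob scene 38 [[0.451, 0.071, 0.106], [0.461, 0.076, 0.114], [0.472, 0.089, 0.118]]
knob top 0 
purple scene 186 [ 0.6356  0.2398 -0.0505] 5.4
purple top 285 [ 0.6328  0.2402 -0.0357] 15.4
t 7.12 at [0.4549 0.0836 0.2704] phi -0.017 w 0.698 F [ 0.5 -0.7 -0.6] g 0.0 j6 1.64
turn 14 x -0.1122
shift 8 x [0.02, 0.0194, -0.0037] total [0.1599, 0.1555, -0.0296]
```

Emit:
{"op": "drive_tool", "data": {
  "motion": [
    [0, 0, -0.004, -0.1122],
    [0, 0, -0.004, -0.1122],
    [0, 0, -0.004, -0.1122],
    [0, 0, -0.004, -0.1122],
    [0, 0, -0.004, -0.1122],
    [0, 0, -0.004, -0.1122],
    [0, 0, -0.004, -0.1122],
    [0, 0, 0, -0.1122],
    [0, 0, 0, -0.1122],
    [0, 0, 0, -0.1122],
    [0, 0, 0, -0.1122],
    [0, 0, 0, -0.1122],
    [0, 0, 0, -0.1122],
    [0, 0, 0, -0.1122],
    [0.0267, 0.0259, 0, 0],
    [0.0267, 0.0259, 0, 0],
    [0.0267, 0.0259, 0, 0],
    [0.0267, 0.0259, 0, 0],
    [0.0267, 0.0259, 0, 0],
    [0.0267, 0.0259, 0, 0]
  ],
  "fingers": 0.6
}}

```text
time_s: 8.78
ee_pos: [0.6131, 0.2424, 0.2955]
eef_rot: [-0.001, 0.713, 0.701, -0.001]
ft_force: [1.1, 0.3, 0.2]
grip_width: 0.602
grasp_force: 0.0
```

```bash
bash s.sh "plan([(*st(-20,163),.163,np.pi/2+TH)])"
```

```text
t 8.78 at [0.6131 0.2424 0.2955] phi 1.554 w 0.602 F [1.1 0.3 0.2] g 0.0 j6 0.3
shift 5 x [-0.0003, 0.0, 0.0265] total [-0.0016, 0.0, 0.1325]
```

Emit:
{"op": "drive_tool", "data": {
  "motion": [
    [-0.0016, 0, 0.0265, 0],
    [0, 0, 0.0265, 0],
    [0, 0, 0.0265, 0],
    [0, 0, 0.0265, 0],
    [0, 0, 0.0265, 0],
    [0, 0, 0, 0],
    [0, 0, 0, 0]
  ]
}}

```text
time_s: 9.37
ee_pos: [0.6114, 0.2391, 0.1631]
eef_rot: [-0.001, 0.713, 0.701, -0.002]
ft_force: [0.5, -0.2, 1.1]
grip_width: 0.595
grasp_force: 0.0
```

Emit:
{"op": "drive_tool", "data": {
  "motion": [
    [0, 0, 0, 0],
    [0, 0, 0, 0],
    [0, 0, 0, 0],
    [0, 0, 0, 0],
    [0, 0, 0, 0],
    [0, 0, 0, 0],
    [0, 0, 0, 0],
    [0, 0, 0, 0]
  ],
  "fingers": 0
}}

```text
time_s: 10.03
ee_pos: [0.6143, 0.2395, 0.1667]
eef_rot: [0.001, 0.713, 0.701, 0.002]
ft_force: [4.3, -1.9, 7.6]
grip_width: 0.116
grasp_force: 58.8
```

```bash
bash s.sh "plan([(*st(-20,-75),.163,np.pi/2+TH)],.02)"
```

```text
t 10.03 at [0.6143 0.2395 0.1667] phi 1.553 w 0.116 F [ 4.3 -1.9  7.6] g 58.8 j6 0.3
shift 12 x [-0.0197, -0.0001, 0.0003] total [-0.2367, -0.0011, 0.0037]
```

Emit:
{"op": "drive_tool", "data": {
  "motion": [
    [-0.01, 0.001, -0.001, 0],
    [-0.02, 0, 0, 0],
    [-0.02, 0, 0, 0],
    [-0.02, 0, 0, 0],
    [-0.02, 0, 0, 0],
    [-0.02, 0, 0, 0],
    [0, 0, 0, 0]
  ]
}}

```text
time_s: 10.62
ee_pos: [0.6118, 0.126, 0.1668]
eef_rot: [0.001, 0.714, 0.7, -0.0]
ft_force: [-1.4, -5.1, 4.9]
grip_width: 0.116
grasp_force: 59.6
```

Emit:
{"op": "drive_tool", "data": {
  "motion": [
    [-0.02, 0, 0, 0],
    [-0.02, 0, 0, 0],
    [-0.02, 0, 0, 0],
    [-0.02, 0, 0, 0],
    [-0.02, 0, 0, 0],
    [-0.02, 0, 0, 0],
    [-0.01, 0, 0, 0],
    [0, 0, 0, 0]
  ]
}}

```text
time_s: 11.28
ee_pos: [0.6096, -0.0025, 0.1663]
eef_rot: [0.0, 0.714, 0.7, 0.0]
ft_force: [0.2, -0.0, -0.7]
grip_width: -0.002
grasp_force: 0.0
```

```bash
bash s.sh "from look import *
D=snap('p'); car(D,'purple',(.5,.75,-.15,.4,.03,.2),.04)
plan([(*st(-20,-75),.163,np.pi/2+TH)],.02)"
```

```text
purple scene 206 [ 0.6359  0.1095 -0.0696] 7.7
purple top few 52
t 11.38 at [ 6.095e-01 -5.000e-04  1.661e-01] phi 1.553 w -0.0 F [-0.7 -1.  -0.1] g 0.0 j6 -0.08
shift 1 x [0.0033, -0.0005, 0.0031] total [0.0033, -0.0005, 0.0031]
```

Emit:
{"op": "drive_tool", "data": {
  "motion": [
    [0, 0, -0.03, 0],
    [0, 0, -0.03, 0],
    [0.022, 0, 0, 0],
    [0.022, 0, 0, 0],
    [0.022, 0, 0, 0],
    [0.022, 0, 0, 0],
    [0.022, 0.001, 0, 0],
    [0, 0, 0, 0],
    [0, 0, 0, 0]
  ],
  "fingers": 0.6
}}

```text
time_s: 12.13
ee_pos: [0.612, 0.1113, 0.2258]
eef_rot: [-0.0, 0.712, 0.702, 0.0]
ft_force: [0.3, -0.4, -0.0]
grip_width: 0.599
grasp_force: 0.0
```

```bash
bash s.sh "from look import *
D=snap('p2'); car(D,'purple',(.5,.75,-.15,.4,.03,.2),.04)
plan([(*st(-19,33),.161,np.pi/2+TH)],.02)
P=st(-20,33);im=D['scene'][0];u,v=pix('scene',[[*P,.17]])[0].astype(int);cv2.imwrite('pics/cr2.png',cv2.resize(im[v-70:v+70,u-90:u+90],None,fx=4,fy=4))"
```

```text
purple scene 199 [ 0.6315  0.1103 -0.0086] 3.8
purple top few 23
t 12.23 at [0.6121 0.1096 0.2258] phi 1.554 w 0.598 F [-0.   0.3 -0.2] g 0.0 j6 0.1
shift 4 x [0.0003, -0.0001, 0.0162] total [0.0012, -0.0003, 0.0648]
```

View pics/cr2.png

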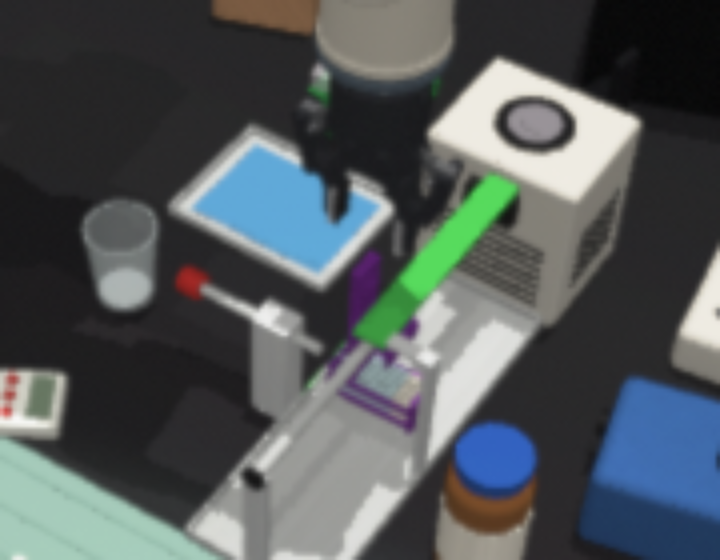

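Emit:
{"op": "drive_tool", "data": {
  "motion": [
    [0, 0, 0.016, 0],
    [0, 0, 0.016, 0],
    [0, 0, 0.016, 0],
    [0, 0, 0.016, 0],
    [0, 0, 0, 0],
    [0, 0, 0, 0]
  ]
}}

```text
time_s: 12.73
ee_pos: [0.612, 0.1087, 0.1615]
eef_rot: [-0.0, 0.713, 0.701, -0.001]
ft_force: [0.2, -0.3, 1.2]
grip_width: 0.6
grasp_force: 0.0
```

Emit:
{"op": "drive_tool", "data": {
  "motion": [
    [0, 0, 0, 0],
    [0, 0, 0, 0],
    [0, 0, 0, 0],
    [0, 0, 0, 0],
    [0, 0, 0, 0],
    [0, 0, 0, 0],
    [0, 0, 0, 0],
    [0, 0, 0, 0]
  ],
  "fingers": 0
}}

```text
time_s: 13.4
ee_pos: [0.6124, 0.1093, 0.1627]
eef_rot: [0.0, 0.713, 0.701, 0.0]
ft_force: [-3.0, -0.1, 7.4]
grip_width: 0.119
grasp_force: 59.7
```

Emit:
{"op": "drive_tool", "data": {
  "motion": [
    [-0.008, 0, 0, 0],
    [-0.012, 0, 0, 0],
    [-0.012, 0, 0, 0],
    [-0.012, 0, 0, 0],
    [-0.012, 0, 0, 0],
    [0, 0, 0, 0]
  ]
}}

```text
time_s: 13.9
ee_pos: [0.6109, 0.0518, 0.1627]
eef_rot: [0.0, 0.713, 0.701, -0.0]
ft_force: [-6.4, -6.8, 9.8]
grip_width: 0.121
grasp_force: 61.1
```

Emit:
{"op": "drive_tool", "data": {
  "motion": [
    [-0.012, 0, 0, 0],
    [-0.012, 0, 0, 0],
    [-0.012, 0, 0, 0],
    [-0.012, 0, 0, 0],
    [0, 0, 0, 0]
  ]
}}

```text
time_s: 14.32
ee_pos: [0.6096, 0.0039, 0.1626]
eef_rot: [-0.0, 0.713, 0.701, -0.001]
ft_force: [-9.8, -8.9, 10.5]
grip_width: 0.117
grasp_force: 61.4
```

Emit:
{"op": "drive_tool", "data": {
  "motion": [
    [0, 0, -0.012, 0],
    [0, 0, -0.012, 0],
    [0, 0, -0.012, 0],
    [0, 0, 0, 0]
  ]
}}

```text
time_s: 14.65
ee_pos: [0.6116, 0.0053, 0.2002]
eef_rot: [0.001, 0.713, 0.701, 0.001]
ft_force: [0.1, -0.7, -1.2]
grip_width: 0.117
grasp_force: 59.6
```

```bash
bash s.sh "
a=np.pi/2+TH
plan([(*st(-95,-75),.199,a),(*st(-95,-75),.34,a),(.423+.0,.289,.34,a),(.402,.289,.128,a)],.03)"
```

```text
t 14.65 at [0.6116 0.0053 0.2002] phi 1.553 w 0.117 F [ 0.1 -0.7 -1.2] g 59.6 j6 -0.07
shift 3 x [-0.0008, -0.0258, 0.0004] total [-0.0025, -0.0775, 0.0012]
shift 5 x [0.0, 0.0, -0.0282] total [0.0, 0.0, -0.141]
shift 11 x [0.0257, -0.0105, -0.0] total [0.2829, -0.116, -0.0]
shift 8 x [-0.0, -0.0026, 0.0265] total [-0.0004, -0.021, 0.212]
```

Emit:
{"op": "drive_tool", "data": {
  "motion": [
    [0, -0.018, 0, 0],
    [0, -0.02, 0, 0],
    [0, -0.02, 0, 0],
    [0, -0.018, 0, 0],
    [0, 0, -0.02, 0],
    [0, 0, -0.025, 0],
    [0, 0, -0.025, 0],
    [0, 0, -0.025, 0],
    [0, 0, -0.02, 0],
    [0.015, -0.006, 0, 0],
    [0.0257, -0.0105, 0, 0],
    [0.0257, -0.0105, 0, 0],
    [0.0257, -0.0105, 0, 0],
    [0.0257, -0.0105, 0, 0],
    [0.0257, -0.0105, 0, 0],
    [0.0257, -0.0105, 0, 0],
    [0.0257, -0.0105, 0, 0],
    [0.0257, -0.0105, 0, 0],
    [0, 0, 0, 0]
  ]
}}

```text
time_s: 16.23
ee_pos: [0.4465, 0.2323, 0.3123]
eef_rot: [-0.001, 0.712, 0.702, 0.0]
ft_force: [-0.1, -1.9, -2.8]
grip_width: 0.12
grasp_force: 59.8
```

```bash
sed -i 's/TH=-.017/TH=-.022/' plan.py; bash s.sh "
a=np.pi/2+TH
plan([(.403,.289,.31,a),(.403,.289,.1265,a)],.03)"
```

```text
t 16.23 at [0.4465 0.2323 0.3123] phi 1.556 w 0.12 F [-0.1 -1.9 -2.8] g 59.8 j6 0.37
turn 1 x 0.0074
shift 3 x [0.0186, -0.0149, 0.0008] total [0.0558, -0.0447, 0.0023]
shift 7 x [0.0, 0.0, 0.0262] total [0.0, 0.0, 0.1835]
```

Emit:
{"op": "drive_tool", "data": {
  "motion": [
    [0.0186, -0.0149, 0.001, 0.007],
    [0.0186, -0.0149, 0.001, 0],
    [0.0186, -0.0149, 0, 0],
    [0, 0, 0.026, 0],
    [0, 0, 0.026, 0],
    [0, 0, 0.026, 0],
    [0, 0, 0.026, 0],
    [0, 0, 0.026, 0],
    [0, 0, 0.02, 0],
    [0, 0, 0.014, 0],
    [0, 0, 0.01, 0],
    [0, 0, 0, 0]
  ]
}}

```text
time_s: 17.23
ee_pos: [0.4038, 0.2848, 0.1347]
eef_rot: [-0.0, 0.716, 0.698, -0.002]
ft_force: [-0.9, -0.1, -2.1]
grip_width: 0.118
grasp_force: 59.8
```

```bash
bash s.sh "
a=np.pi/2+TH
plan([(.403,.289,.1262,a)],.03)"
```

```text
t 17.23 at [0.4038 0.2848 0.1347] phi 1.546 w 0.118 F [-0.9 -0.1 -2.1] g 59.8 j6 0.52
turn 1 x -0.0023
shift 1 x [0.0042, -0.0009, 0.0085] total [0.0042, -0.0009, 0.0085]
```

Emit:
{"op": "drive_tool", "data": {
  "motion": [
    [0.002, 0, 0.003, 0],
    [0.002, 0, 0.003, 0],
    [0, 0, 0.002, 0],
    [0, 0, 0, 0],
    [0, 0, 0, 0]
  ]
}}

```text
time_s: 17.65
ee_pos: [0.4051, 0.2897, 0.1291]
eef_rot: [0.0, 0.716, 0.699, 0.0]
ft_force: [0.5, 0.7, -2.2]
grip_width: 0.12
grasp_force: 59.7
```

Emit:
{"op": "drive_tool", "data": {
  "motion": [
    [0, 0, 0, 0],
    [0, 0, 0, 0],
    [0, 0, 0, 0],
    [0, 0, 0, 0],
    [0, 0, 0, 0],
    [0, 0, 0, 0]
  ],
  "fingers": 0.5
}}

```text
time_s: 18.15
ee_pos: [0.405, 0.2896, 0.1288]
eef_rot: [0.0, 0.716, 0.698, 0.0]
ft_force: [-1.2, 0.1, 0.5]
grip_width: 0.501
grasp_force: 0.0
```

Emit:
{"op": "drive_tool", "data": {
  "motion": [
    [0, 0, -0.02, 0],
    [0, 0, -0.03, 0],
    [0, 0, -0.03, 0],
    [0, 0, -0.03, 0],
    [0, 0, -0.03, 0],
    [0, 0, -0.03, 0],
    [0, 0, 0, 0]
  ]
}}

```text
time_s: 18.73
ee_pos: [0.4069, 0.2906, 0.3041]
eef_rot: [0.001, 0.716, 0.698, 0.004]
ft_force: [0.3, 0.3, 0.7]
grip_width: 0.502
grasp_force: 0.0
```

```bash
bash s.sh "from look import *
D=snap('q'); car(D,'purple',(.3,.53,.15,.4,.01,.18),.003)
W=(.38,.68,-.45,-.18,.012,.165)
for c in ('orange','yellow'): car(D,c,W)
w=car(D,'white',(.49,.63,-.30,-.18,.012,.165),0,.02)
c=w; tab=c[:2]-.02*np.array([np.cos(c[2]),np.sin(c[2])])
plan([(*tab,.29,np.pi/2+c[2]),(*tab,.122,np.pi/2+c[2])])"
```

```text
purple scene 331 [ 0.4255  0.2926 -0.0284] 4.4
purple top 470 [ 0.4243  0.2937 -0.0301] 3.8
orange scene 449 [ 0.5902 -0.3644 -0.1784] 2.8
orange top 409 [ 0.5887 -0.3659 -0.1741] 2.8
yellow scene 453 [ 0.4469 -0.298  -0.0673] 3.2
yellow top 455 [ 0.4463 -0.2996 -0.0372] 13.5
white scene 596 [ 0.5574 -0.2457  0.4905] 9.4
white top 557 [ 0.5569 -0.248   0.4933] 6.5
t 18.83 at [0.4054 0.2898 0.2997] phi 1.547 w 0.494 F [-0.1  0.1 -0.5] g 0.0 j6 0.53
turn 5 x -0.1032
shift 18 x [-0.0303, -0.0078, 0.0005] total [-0.5446, -0.1397, 0.0097]
shift 6 x [0.0, 0.0, 0.028] total [0.0, 0.0, 0.168]
```

Emit:
{"op": "drive_tool", "data": {
  "motion": [
    [0, 0, 0, -0.1032],
    [0, 0, 0, -0.1032],
    [0, 0, 0, -0.1032],
    [0, 0, 0, -0.1032],
    [0, 0, 0, -0.1032],
    [-0.0363, -0.0093, 0, 0],
    [-0.0363, -0.0093, 0, 0],
    [-0.0363, -0.0093, 0, 0],
    [-0.0363, -0.0093, 0, 0],
    [-0.0363, -0.0093, 0, 0],
    [-0.0363, -0.0093, 0, 0],
    [-0.0363, -0.0093, 0, 0],
    [-0.0363, -0.0093, 0, 0],
    [-0.0363, -0.0093, 0, 0],
    [-0.0363, -0.0093, 0, 0],
    [-0.0363, -0.0093, 0, 0],
    [-0.0363, -0.0093, 0, 0],
    [-0.0363, -0.0093, 0, 0],
    [-0.0363, -0.0093, 0, 0],
    [-0.0363, -0.0093, 0, 0]
  ]
}}

```text
time_s: 20.5
ee_pos: [0.5386, -0.258, 0.2971]
eef_rot: [-0.001, 0.514, 0.858, 0.0]
ft_force: [1.7, 0.0, 0.7]
grip_width: 0.498
grasp_force: 0.0
```

```bash
bash s.sh "
c=[.5572,-.2469,.492]; tab=c[:2]-.02*np.array([np.cos(c[2]),np.sin(c[2])])
plan([(*tab,.1225,np.pi/2+c[2])],.035)"
```

```text
t 20.5 at [ 0.5386 -0.258   0.2971] phi 2.062 w 0.498 F [1.7 0.  0.7] g 0.0 j6 -1.04
shift 5 x [0.0002, 0.0003, 0.0349] total [0.001, 0.0016, 0.1746]
```

Emit:
{"op": "drive_tool", "data": {
  "motion": [
    [0, 0, 0.035, 0],
    [0, 0, 0.035, 0],
    [0, 0, 0.035, 0],
    [0, 0, 0.03, 0],
    [0, 0, 0.025, 0],
    [0, 0, 0.0145, 0],
    [0, 0, 0, 0],
    [0, 0, 0, 0]
  ]
}}

```text
time_s: 21.17
ee_pos: [0.5383, -0.2558, 0.123]
eef_rot: [-0.002, 0.514, 0.858, 0.0]
ft_force: [0.2, -0.1, 1.3]
grip_width: 0.5
grasp_force: 0.0
```

Emit:
{"op": "drive_tool", "data": {
  "motion": [
    [0, 0, 0, 0],
    [0, 0, 0, 0],
    [0, 0, 0, 0],
    [0, 0, 0, 0],
    [0, 0, 0, 0],
    [0, 0, 0, 0],
    [0, 0, 0, 0],
    [0, 0, 0, 0]
  ],
  "fingers": 0
}}

```text
time_s: 21.83
ee_pos: [0.5398, -0.2566, 0.1254]
eef_rot: [0.001, 0.514, 0.858, 0.0]
ft_force: [0.9, 0.7, 7.1]
grip_width: 0.121
grasp_force: 59.9
```

Emit:
{"op": "drive_tool", "data": {
  "motion": [
    [0, 0, -0.01, 0],
    [0, 0, -0.02, 0],
    [0, 0, -0.02, 0],
    [0, 0, -0.02, 0],
    [0, 0, -0.01, 0],
    [0, 0, 0, 0]
  ]
}}

```text
time_s: 22.33
ee_pos: [0.54, -0.2568, 0.207]
eef_rot: [0.002, 0.514, 0.858, -0.0]
ft_force: [0.3, -0.2, -1.7]
grip_width: 0.12
grasp_force: 58.6
```

```bash
bash s.sh "
a=np.pi/2+TH
plan([(*st(-90,-75),.30,a),(*st(-90,-75),.199,a),(*st(-20,-75),.199,a)],.03)"
```

```text
t 22.33 at [ 0.54   -0.2568  0.207 ] phi 2.063 w 0.12 F [ 0.3 -0.2 -1.7] g 58.6 j6 -1.04
turn 5 x 0.1027
shift 10 x [0.0261, -0.0007, -0.0093] total [0.2612, -0.0071, -0.093]
shift 4 x [0.0, 0.0, 0.0252] total [0.0, 0.0, 0.101]
shift 3 x [0.0, 0.0233, -0.0] total [0.0, 0.07, -0.0]
```

Emit:
{"op": "drive_tool", "data": {
  "motion": [
    [0, 0, 0, 0.1027],
    [0, 0, 0, 0.1027],
    [0, 0, 0, 0.1027],
    [0, 0, 0, 0.1027],
    [0, 0, 0, 0.1027],
    [0.015, 0, 0, 0],
    [0.027, -0.001, 0, 0],
    [0.027, -0.001, 0, 0],
    [0.027, -0.001, 0, 0],
    [0.027, -0.001, 0, 0],
    [0.027, -0.001, 0, 0],
    [0.027, -0.001, 0, 0],
    [0.027, -0.001, 0, 0],
    [0.027, 0, 0.003, 0],
    [0.02, 0, 0.003, 0],
    [0.01, 0, 0.002, 0],
    [0, 0, 0, 0]
  ]
}}

```text
time_s: 23.75
ee_pos: [0.5369, 0.007, 0.1953]
eef_rot: [-0.001, 0.714, 0.701, -0.0]
ft_force: [-0.8, -0.9, -2.5]
grip_width: 0.114
grasp_force: 58.6
```

```bash
bash s.sh "from look import *
D=snap('w'); 
z=cur()[0][2]-.1235; car(D,'white',(.5,.63,-.07,.06,.05,.3),z,.02)
a=np.pi/2+TH
plan([(*st(-90,-75),.199,a),(*st(-20,-75),.199,a)],.03)"
```

```text
white scene 579 [ 0.5596  0.0058 -0.0723] 36.9
white top few 0
t 23.85 at [0.5375 0.0048 0.1959] phi 1.551 w 0.117 F [ 0.2 -0.6 -1.9] g 58.6 j6 -0.08
shift 1 x [-0.0003, 0.0012, -0.0031] total [-0.0003, 0.0012, -0.0031]
shift 3 x [-0.0, 0.0233, -0.0] total [-0.0001, 0.07, -0.0]
```

Emit:
{"op": "drive_tool", "data": {
  "motion": [
    [0, 0.015, -0.003, 0],
    [0, 0.02, 0, 0],
    [0, 0.02, 0, 0],
    [0, 0.0155, 0, 0],
    [0, 0, 0, 0],
    [0, 0, 0.01, 0],
    [0, 0, 0.01, 0],
    [0, 0, 0.01, 0],
    [0, 0, 0.004, 0],
    [0, 0, 0, 0]
  ]
}}

```text
time_s: 24.68
ee_pos: [0.6087, 0.003, 0.1652]
eef_rot: [0.001, 0.715, 0.699, 0.001]
ft_force: [3.9, 0.2, 3.0]
grip_width: 0.119
grasp_force: 59.7
```

```bash
bash s.sh "
a=np.pi/2+TH
plan([(*st(-20,-75),.164,a),(*st(-20,177),.164,a)],.02)"
```

```text
t 24.68 at [0.6087 0.003  0.1652] phi 1.549 w 0.119 F [3.9 0.2 3. ] g 59.7 j6 -0.07
shift 1 x [-0.0, -0.0001, 0.0012] total [-0.0, -0.0001, 0.0012]
shift 13 x [0.0194, 0.0, -0.0] total [0.252, 0.0, -0.0]
```

Emit:
{"op": "drive_tool", "data": {
  "motion": [
    [0.01, 0, 0, 0],
    [0.02, 0, 0, 0],
    [0.02, 0, 0, 0],
    [0.02, 0, 0, 0],
    [0.02, 0, 0, 0],
    [0.02, 0, 0, 0],
    [0.01, 0, 0, 0],
    [0, 0, 0, 0]
  ]
}}

```text
time_s: 25.35
ee_pos: [0.6117, 0.1252, 0.1653]
eef_rot: [0.001, 0.714, 0.7, 0.001]
ft_force: [5.4, 3.4, 4.2]
grip_width: 0.115
grasp_force: 59.8
```

Emit:
{"op": "drive_tool", "data": {
  "motion": [
    [0.01, 0, 0, 0],
    [0.02, 0, 0, 0],
    [0.02, 0, 0, 0],
    [0.02, 0, 0, 0],
    [0.02, 0, 0, 0],
    [0.02, 0, 0, 0],
    [0.01, 0, 0, 0],
    [0, 0, 0, 0],
    [0, 0, 0, 0]
  ]
}}

```text
time_s: 26.1
ee_pos: [0.6147, 0.2444, 0.1655]
eef_rot: [0.001, 0.714, 0.7, 0.002]
ft_force: [6.4, 3.4, 3.6]
grip_width: 0.115
grasp_force: 59.9
```

```bash
bash s.sh "
a=np.pi/2+TH
plan([(*st(-20,177),.164,a)],.02)"
```

```text
t 26.1 at [0.6147 0.2444 0.1655] phi 1.55 w 0.115 F [6.4 3.4 3.6] g 59.9 j6 0.31
shift 1 x [0.0105, -0.0007, 0.0015] total [0.0105, -0.0007, 0.0015]
```

Emit:
{"op": "drive_tool", "data": {
  "motion": [
    [0.004, 0, 0, 0],
    [0.004, 0, 0, 0],
    [0.003, 0, 0, 0],
    [0.002, 0, 0, 0],
    [0, 0, 0, 0]
  ]
}}

```text
time_s: 26.52
ee_pos: [0.6149, 0.2555, 0.1654]
eef_rot: [0.001, 0.715, 0.699, 0.001]
ft_force: [5.9, -5.3, 6.0]
grip_width: 0.118
grasp_force: 60.1
```

Emit:
{"op": "drive_tool", "data": {
  "motion": [
    [0.002, 0, 0, 0],
    [0, 0, 0, 0]
  ]
}}

```text
time_s: 26.68
ee_pos: [0.6148, 0.2562, 0.1656]
eef_rot: [0.002, 0.715, 0.699, -0.0]
ft_force: [4.5, -13.5, 8.6]
grip_width: 0.117
grasp_force: 60.8
```

Emit:
{"op": "drive_tool", "data": {
  "motion": [
    [0, 0, 0, 0],
    [0, 0, 0, 0],
    [0, 0, 0, 0],
    [0, 0, 0, 0],
    [0, 0, 0, 0],
    [0, 0, 0, 0]
  ],
  "fingers": 0.5
}}

```text
time_s: 27.18
ee_pos: [0.6137, 0.2583, 0.1651]
eef_rot: [-0.0, 0.715, 0.699, -0.0]
ft_force: [0.5, -0.0, -0.6]
grip_width: 0.499
grasp_force: 0.0
```

Emit:
{"op": "drive_tool", "data": {
  "motion": [
    [0, 0, -0.02, 0],
    [0, 0, -0.03, 0],
    [0, 0, -0.03, 0],
    [0, 0, -0.03, 0],
    [0, 0, -0.03, 0],
    [0, 0, 0, 0]
  ]
}}

```text
time_s: 27.68
ee_pos: [0.6158, 0.259, 0.3118]
eef_rot: [0.002, 0.715, 0.699, 0.004]
ft_force: [0.9, 0.4, -0.1]
grip_width: 0.504
grasp_force: 0.0
```

```bash
bash s.sh "from look import *
D=snap('w2'); car(D,'white',(.595,.70,.20,.285,.158,.21),.04,0.1)
W=(.38,.68,-.45,-.18,.012,.165)
c=car(D,'orange',W); car(D,'yellow',W)
tab=c[:2]-.02*np.array([np.cos(c[2]),np.sin(c[2])])
plan([(*tab,.29,np.pi/2+c[2]),(*tab,.1225,np.pi/2+c[2])],.038)"
```

```text
white scene 66 [ 0.6339  0.2545 -0.0277] 1.8
white top 83 [ 0.6322  0.256  -0.0111] 1.4
orange scene 449 [ 0.5901 -0.3643 -0.1788] 2.5
orange top 416 [ 0.5887 -0.366  -0.1718] 3.0
yellow scene 450 [ 0.4467 -0.2978 -0.0742] 3.1
yellow top 462 [ 0.4464 -0.2996 -0.0393] 13.5
t 27.78 at [0.6142 0.2584 0.3063] phi 1.549 w 0.505 F [-0.   0.1 -0.7] g 0.0 j6 0.33
turn 2 x 0.0768
shift 17 x [-0.0364, 0.0038, 0.001] total [-0.6184, 0.0644, 0.0163]
shift 5 x [0.0, 0.0, 0.0335] total [0.0, 0.0, 0.1675]
```

White bears on the buffer, at station y of about 177. Orange next.

Emit:
{"op": "drive_tool", "data": {
  "motion": [
    [0, 0, 0, 0.0768],
    [0, 0, 0, 0.0768],
    [-0.0364, 0.0038, 0, 0],
    [-0.0364, 0.0038, 0, 0],
    [-0.0364, 0.0038, 0, 0],
    [-0.0364, 0.0038, 0, 0],
    [-0.0364, 0.0038, 0, 0],
    [-0.0364, 0.0038, 0, 0],
    [-0.0364, 0.0038, 0, 0],
    [-0.0364, 0.0038, 0, 0],
    [-0.0364, 0.0038, 0, 0],
    [-0.0364, 0.0038, 0, 0],
    [-0.0364, 0.0038, 0, 0],
    [-0.0364, 0.0038, 0, 0],
    [-0.0364, 0.0038, 0, 0],
    [-0.0364, 0.0038, 0, 0],
    [-0.0364, 0.0038, 0, 0],
    [-0.0364, 0.0038, 0, 0],
    [-0.0364, 0.0038, 0, 0],
    [0, 0, 0, 0]
  ]
}}

```text
time_s: 29.45
ee_pos: [0.5678, -0.3681, 0.3028]
eef_rot: [-0.001, 0.768, 0.641, -0.001]
ft_force: [0.4, -0.3, -0.3]
grip_width: 0.503
grasp_force: 0.0
```

```bash
bash s.sh "from look import *
D=snap('o')
W=(.38,.68,-.45,-.18,.012,.165)
c=car(D,'orange',W)
c=[.5894,-.3652,-.1753]
tab=c[:2]-.02*np.array([np.cos(c[2]),np.sin(c[2])])
plan([(*tab,.1225,np.pi/2+c[2])],.035)"
```

```text
orange scene 451 [ 0.5902 -0.3645 -0.1945] 2.6
orange top 440 [ 0.5887 -0.366  -0.174 ] 2.5
t 29.55 at [ 0.5686 -0.3633  0.3032] phi 1.393 w 0.5 F [-0.7  1.4 -0.2] g 0.0 j6 -0.48
turn 1 x -0.0022
shift 6 x [0.0003, 0.0001, 0.0301] total [0.0018, 0.0008, 0.1807]
```

Emit:
{"op": "drive_tool", "data": {
  "motion": [
    [0.001, 0.001, 0.035, 0],
    [0, 0, 0.035, 0],
    [0, 0, 0.035, 0],
    [0, 0, 0.035, 0],
    [0, 0, 0.025, 0],
    [0, 0, 0.0155, 0],
    [0, 0, 0, 0],
    [0, 0, 0, 0]
  ]
}}

```text
time_s: 30.22
ee_pos: [0.5704, -0.3601, 0.1241]
eef_rot: [-0.001, 0.766, 0.643, -0.0]
ft_force: [-0.6, -0.4, 0.1]
grip_width: 0.501
grasp_force: 0.0
```

Emit:
{"op": "drive_tool", "data": {
  "motion": [
    [0, 0, 0, 0],
    [0, 0, 0, 0],
    [0, 0, 0, 0],
    [0, 0, 0, 0],
    [0, 0, 0, 0],
    [0, 0, 0, 0],
    [0, 0, 0, 0],
    [0, 0, 0, 0]
  ],
  "fingers": 0
}}

```text
time_s: 30.88
ee_pos: [0.5712, -0.3619, 0.1263]
eef_rot: [0.001, 0.766, 0.642, 0.0]
ft_force: [-1.3, 0.7, 8.5]
grip_width: 0.119
grasp_force: 59.2
```

Emit:
{"op": "drive_tool", "data": {
  "motion": [
    [0, 0, -0.01, 0],
    [0, 0, -0.02, 0],
    [0, 0, -0.02, 0],
    [0, 0, -0.02, 0],
    [0, 0, -0.01, 0],
    [0, 0, 0, 0]
  ]
}}

```text
time_s: 31.38
ee_pos: [0.5716, -0.3623, 0.2078]
eef_rot: [0.002, 0.766, 0.642, 0.0]
ft_force: [0.2, -1.4, -2.3]
grip_width: 0.112
grasp_force: 58.7
```

```bash
bash s.sh "
a=np.pi/2+TH
plan([(*st(-90,-75),.2,a),(*st(-20,-75),.2,a)],.03)"
```

```text
t 31.38 at [ 0.5716 -0.3623  0.2078] phi 1.395 w 0.112 F [ 0.2 -1.4 -2.3] g 58.7 j6 -0.48
turn 2 x -0.0767
shift 13 x [0.0281, -0.0032, 0.0006] total [0.3659, -0.041, 0.0078]
shift 3 x [0.0, 0.0233, -0.0] total [0.0, 0.07, -0.0]
```

Emit:
{"op": "drive_tool", "data": {
  "motion": [
    [0, 0, 0, -0.0767],
    [0, 0, 0, -0.0767],
    [0.01, -0.013, 0, 0],
    [0.02, -0.014, 0, 0],
    [0.028, -0.014, 0, 0],
    [0.028, 0, 0, 0],
    [0.028, 0, 0, 0],
    [0.028, 0, 0, 0],
    [0.028, 0, 0, 0],
    [0.028, 0, 0, 0],
    [0.028, 0, 0, 0],
    [0.028, 0, 0, 0],
    [0.028, 0, 0, 0],
    [0.028, 0, 0, 0],
    [0.028, 0, 0.003, 0],
    [0.028, 0, 0.003, 0],
    [0.018, 0, 0.002, 0],
    [0.01, 0, 0, 0],
    [0, 0, 0, 0]
  ]
}}

```text
time_s: 32.97
ee_pos: [0.5378, 0.0349, 0.1961]
eef_rot: [-0.001, 0.714, 0.7, -0.0]
ft_force: [-0.0, -0.3, -1.8]
grip_width: 0.117
grasp_force: 58.9
```

```bash
bash s.sh "from look import *
D=snap('o2'); 
z=cur()[0][2]-.1235; car(D,'orange',(.5,.63,-.07,.06,.05,.3),z,.02)
a=np.pi/2+TH
plan([(*st(-90,-75),.2,a),(*st(-20,-75),.2,a)],.03)"
```

```text
orange scene 317 [ 0.5573  0.0353 -0.0309] 2.1
orange top few 0
t 33.07 at [0.5382 0.0329 0.1965] phi 1.549 w 0.116 F [ 0.3 -0.6 -2.6] g 58.9 j6 -0.03
shift 1 x [-0.0284, 0.0011, -0.0035] total [-0.0284, 0.0011, -0.0035]
shift 3 x [-0.0, 0.0233, -0.0] total [-0.0, 0.07, -0.0]
```

Emit:
{"op": "drive_tool", "data": {
  "motion": [
    [-0.014, 0, -0.004, 0],
    [-0.0144, 0, 0, 0],
    [0, 0.015, 0, 0],
    [0, 0.02, 0, 0],
    [0, 0.02, 0, 0],
    [0, 0.016, 0, 0],
    [0, 0, 0, 0],
    [0, 0, 0.01, 0],
    [0, 0, 0.01, 0],
    [0, 0, 0.01, 0],
    [0, 0, 0.005, 0],
    [0, 0, 0, 0]
  ]
}}

```text
time_s: 34.07
ee_pos: [0.6088, 0.003, 0.166]
eef_rot: [0.001, 0.715, 0.699, 0.0]
ft_force: [0.1, -1.4, 8.3]
grip_width: 0.121
grasp_force: 60.7
```

Emit:
{"op": "drive_tool", "data": {
  "motion": [
    [0.01, 0, 0, 0],
    [0.02, 0, 0, 0],
    [0.02, 0, 0, 0],
    [0.02, 0, 0, 0],
    [0.02, 0, 0, 0],
    [0.01, 0, 0, 0],
    [0, 0, 0, 0]
  ]
}}

```text
time_s: 34.65
ee_pos: [0.6115, 0.1053, 0.166]
eef_rot: [0.001, 0.714, 0.7, 0.001]
ft_force: [2.9, 6.1, 7.3]
grip_width: 0.117
grasp_force: 60.6
```

```bash
bash s.sh "
a=np.pi/2+TH
plan([(*st(-20,131),.164,a)],.02)"
```

```text
t 34.65 at [0.6115 0.1053 0.166 ] phi 1.55 w 0.117 F [2.9 6.1 7.3] g 60.6 j6 0.09
shift 6 x [0.0173, -0.0001, 0.0003] total [0.1037, -0.0004, 0.002]
```

Emit:
{"op": "drive_tool", "data": {
  "motion": [
    [0.01, 0, 0, 0],
    [0.02, 0, 0, 0],
    [0.02, 0, 0, 0],
    [0.02, 0, 0, 0],
    [0.015, 0, 0, 0],
    [0.008, 0, 0, 0],
    [0.004, 0, 0, 0],
    [0.004, 0, 0, 0],
    [0.002, 0, 0, 0],
    [0, 0, 0, 0]
  ]
}}

```text
time_s: 35.48
ee_pos: [0.6139, 0.2059, 0.166]
eef_rot: [0.001, 0.715, 0.699, 0.001]
ft_force: [4.2, -2.9, 6.5]
grip_width: 0.115
grasp_force: 60.6
```

Emit:
{"op": "drive_tool", "data": {
  "motion": [
    [0.003, 0, 0, 0],
    [0.003, 0, 0, 0],
    [0, 0, 0, 0]
  ]
}}

```text
time_s: 35.73
ee_pos: [0.6141, 0.2107, 0.1662]
eef_rot: [0.002, 0.715, 0.699, 0.0]
ft_force: [4.7, -12.1, 10.1]
grip_width: 0.116
grasp_force: 61.4
```

Emit:
{"op": "drive_tool", "data": {
  "motion": [
    [0, 0, 0, 0],
    [0, 0, 0, 0],
    [0, 0, 0, 0],
    [0, 0, 0, 0],
    [0, 0, 0, 0],
    [0, 0, 0, 0]
  ],
  "fingers": 0.5
}}

```text
time_s: 36.23
ee_pos: [0.6131, 0.2123, 0.1656]
eef_rot: [-0.0, 0.715, 0.699, -0.0]
ft_force: [0.0, 0.3, 0.1]
grip_width: 0.499
grasp_force: 0.0
```

Emit:
{"op": "drive_tool", "data": {
  "motion": [
    [0, 0, -0.02, 0],
    [0, 0, -0.03, 0],
    [0, 0, -0.03, 0],
    [0, 0, -0.03, 0],
    [0, 0, -0.03, 0],
    [0, 0, 0, 0]
  ]
}}

```text
time_s: 36.73
ee_pos: [0.6153, 0.2129, 0.3121]
eef_rot: [0.002, 0.715, 0.699, 0.004]
ft_force: [0.7, -0.5, 0.3]
grip_width: 0.505
grasp_force: 0.0
```

```bash
bash s.sh "from look import *
D=snap('o3'); car(D,'white',(.595,.70,.20,.285,.158,.21),.04,0.1); car(D,'orange',(.595,.70,.15,.285,.158,.21),.04,0.1)
W=(.38,.68,-.45,-.18,.012,.165)
c=car(D,'yellow',W)
tab=c[:2]-.02*np.array([np.cos(c[2]),np.sin(c[2])])
plan([(*tab,.29,np.pi/2+c[2]),(*tab,.1225,np.pi/2+c[2])],.04)"
```

```text
white scene 63 [ 0.5947  0.2543 -3.1155] 1.6
white top few 0
orange scene 62 [ 0.5938  0.2061 -3.0903] 2.2
orange top few 51
yellow scene 450 [ 0.4469 -0.298  -0.0644] 3.0
yellow top 451 [ 0.4459 -0.2998 -0.0605] 3.4
t 36.83 at [0.6136 0.2124 0.3068] phi 1.549 w 0.501 F [ 0.4  0.9 -0.2] g 0.0 j6 0.26
turn 1 x 0.0406
shift 14 x [-0.0372, -0.0111, 0.0012] total [-0.5208, -0.155, 0.0168]
shift 5 x [0.0, 0.0, 0.0335] total [0.0, 0.0, 0.1675]
```

Emit:
{"op": "drive_tool", "data": {
  "motion": [
    [0, 0, 0, 0.0406],
    [-0.0372, -0.0111, 0, 0],
    [-0.0372, -0.0111, 0, 0],
    [-0.0372, -0.0111, 0, 0],
    [-0.0372, -0.0111, 0, 0],
    [-0.0372, -0.0111, 0, 0],
    [-0.0372, -0.0111, 0, 0],
    [-0.0372, -0.0111, 0, 0],
    [-0.0372, -0.0111, 0, 0],
    [-0.0372, -0.0111, 0, 0],
    [-0.0372, -0.0111, 0, 0],
    [-0.0372, -0.0111, 0, 0],
    [-0.0372, -0.0111, 0, 0],
    [-0.0372, -0.0111, 0, 0],
    [-0.0372, -0.0111, 0, 0],
    [0, 0, 0, 0]
  ]
}}

```text
time_s: 38.17
ee_pos: [0.423, -0.3029, 0.3043]
eef_rot: [-0.001, 0.73, 0.683, -0.001]
ft_force: [0.9, 1.1, -0.0]
grip_width: 0.499
grasp_force: 0.0
```

```bash
bash s.sh "
c=[.4464,-.2989,-.0625]
tab=c[:2]-.02*np.array([np.cos(c[2]),np.sin(c[2])])
plan([(*tab,.1225,np.pi/2+c[2])],.035)"
```

```text
t 38.17 at [ 0.423  -0.3029  0.3043] phi 1.504 w 0.499 F [ 0.9  1.1 -0. ] g 0.0 j6 -0.67
turn 1 x -0.0043
shift 6 x [0.0009, 0.0005, 0.0303] total [0.0054, 0.0031, 0.1818]
```

Emit:
{"op": "drive_tool", "data": {
  "motion": [
    [0, 0.002, 0.035, 0],
    [0, 0, 0.035, 0],
    [0, 0, 0.035, 0],
    [0, 0, 0.035, 0],
    [0, 0, 0.025, 0],
    [0, 0, 0.0155, 0],
    [0, 0, 0, 0],
    [0, 0, 0, 0]
  ]
}}

```text
time_s: 38.83
ee_pos: [0.4269, -0.2972, 0.1243]
eef_rot: [-0.001, 0.729, 0.685, -0.0]
ft_force: [0.4, -1.0, -0.3]
grip_width: 0.496
grasp_force: 0.0
```

Emit:
{"op": "drive_tool", "data": {
  "motion": [
    [0, 0, 0, 0],
    [0, 0, 0, 0],
    [0, 0, 0, 0],
    [0, 0, 0, 0],
    [0, 0, 0, 0],
    [0, 0, 0, 0],
    [0, 0, 0, 0],
    [0, 0, 0, 0]
  ],
  "fingers": 0
}}

```text
time_s: 39.5
ee_pos: [0.4277, -0.2982, 0.1261]
eef_rot: [0.001, 0.729, 0.685, -0.0]
ft_force: [-2.6, 0.6, 8.2]
grip_width: 0.116
grasp_force: 61.9
```

Emit:
{"op": "drive_tool", "data": {
  "motion": [
    [0, 0, -0.01, 0],
    [0, 0, -0.02, 0],
    [0, 0, -0.02, 0],
    [0, 0, -0.02, 0],
    [0, 0, -0.01, 0],
    [0, 0, 0, 0]
  ]
}}

```text
time_s: 40.0
ee_pos: [0.4285, -0.2987, 0.2078]
eef_rot: [0.002, 0.729, 0.685, 0.0]
ft_force: [1.1, -0.4, -0.9]
grip_width: 0.114
grasp_force: 60.4
```

```bash
bash s.sh "
a=np.pi/2+TH
plan([(*st(-90,-75),.2,a),(*st(-20,-75),.2,a)],.03)"
```

```text
t 40.0 at [ 0.4285 -0.2987  0.2078] phi 1.508 w 0.114 F [ 1.1 -0.4 -0.9] g 60.4 j6 -0.66
turn 1 x -0.0405
shift 11 x [0.0278, 0.0094, 0.0007] total [0.3055, 0.1035, 0.0078]
shift 3 x [0.0, 0.0233, -0.0] total [0.0, 0.07, -0.0]
```

Emit:
{"op": "drive_tool", "data": {
  "motion": [
    [0, 0, 0, -0.0405],
    [0.014, 0.0047, 0, 0],
    [0.028, 0.0095, 0, 0],
    [0.028, 0.0095, 0, 0],
    [0.028, 0.0095, 0, 0],
    [0.028, 0.0095, 0, 0],
    [0.028, 0.0095, 0, 0],
    [0.028, 0.0095, 0, 0],
    [0.028, 0.0095, 0, 0],
    [0.028, 0.0095, 0, 0],
    [0.028, 0.0095, 0.003, 0],
    [0.0255, 0.0085, 0.003, 0],
    [0.014, 0.0048, 0, 0],
    [0, 0, 0, 0],
    [0, 0, 0, 0]
  ]
}}

```text
time_s: 41.25
ee_pos: [0.5374, 0.0058, 0.1983]
eef_rot: [-0.001, 0.714, 0.7, -0.001]
ft_force: [0.4, 0.0, -2.7]
grip_width: 0.115
grasp_force: 60.3
```

```bash
bash s.sh "from look import *
D=snap('y2'); 
z=cur()[0][2]-.1235; car(D,'yellow',(.5,.63,-.07,.06,.05,.3),z,.02)
a=np.pi/2+TH
plan([(*st(-90,-75),.2,a),(*st(-20,-75),.2,a)],.03)"
```

```text
yellow scene 355 [ 0.5564  0.0067 -0.031 ] 2.4
yellow top few 0
t 41.35 at [0.5373 0.0047 0.1987] phi 1.549 w 0.116 F [ 0.  -0.9 -1.7] g 60.3 j6 -0.08
shift 1 x [-0.0001, 0.0014, -0.0013] total [-0.0001, 0.0014, -0.0013]
shift 3 x [0.0, 0.0233, -0.0] total [0.0, 0.07, -0.0]
```

Emit:
{"op": "drive_tool", "data": {
  "motion": [
    [0, 0.0155, -0.0015, 0],
    [0, 0.02, 0, 0],
    [0, 0.02, 0, 0],
    [0, 0.016, 0, 0],
    [0, 0, 0, 0],
    [0, 0, 0.01, 0],
    [0, 0, 0.01, 0],
    [0, 0, 0.01, 0],
    [0, 0, 0.004, 0],
    [0, 0, 0, 0]
  ]
}}

```text
time_s: 42.18
ee_pos: [0.6091, 0.0034, 0.1662]
eef_rot: [0.0, 0.715, 0.699, 0.0]
ft_force: [1.7, -0.2, -1.1]
grip_width: 0.115
grasp_force: 60.5
```

Emit:
{"op": "drive_tool", "data": {
  "motion": [
    [0.01, 0, 0, 0],
    [0.02, 0, 0, 0],
    [0.02, 0, 0, 0],
    [0.02, 0, 0, 0],
    [0.02, 0, 0, 0],
    [0.01, 0, 0, 0],
    [0, 0, 0, 0]
  ]
}}

```text
time_s: 42.77
ee_pos: [0.6114, 0.1057, 0.1666]
eef_rot: [-0.0, 0.714, 0.7, 0.0]
ft_force: [2.0, 3.0, 1.1]
grip_width: 0.119
grasp_force: 60.7
```

Emit:
{"op": "drive_tool", "data": {
  "motion": [
    [0.01, 0, 0, 0],
    [0.015, 0, 0, 0],
    [0.015, 0, 0, 0],
    [0.01, 0, 0, 0],
    [0.004, 0, 0, 0],
    [0, 0, 0, 0]
  ]
}}

```text
time_s: 43.27
ee_pos: [0.6127, 0.1589, 0.1667]
eef_rot: [-0.0, 0.714, 0.7, 0.0]
ft_force: [2.5, 2.4, 1.0]
grip_width: 0.116
grasp_force: 60.7
```

Contact is expected at y of about 0.165.

Emit:
{"op": "drive_tool", "data": {
  "motion": [
    [0.003, 0, 0, 0],
    [0.003, 0, 0, 0],
    [0.003, 0, 0, 0],
    [0, 0, 0, 0]
  ]
}}

```text
time_s: 43.6
ee_pos: [0.6128, 0.1651, 0.1671]
eef_rot: [0.001, 0.715, 0.699, -0.001]
ft_force: [0.4, -11.5, 5.4]
grip_width: 0.12
grasp_force: 61.8
```

Emit:
{"op": "drive_tool", "data": {
  "motion": [
    [0.002, 0, 0.001, 0],
    [0, 0, 0, 0],
    [0, 0, 0, 0]
  ]
}}

```text
time_s: 43.85
ee_pos: [0.6131, 0.1662, 0.1666]
eef_rot: [0.001, 0.715, 0.699, -0.001]
ft_force: [-1.4, -17.5, 13.0]
grip_width: 0.114
grasp_force: 63.2
```

Emit:
{"op": "drive_tool", "data": {
  "motion": [
    [0, 0, 0, 0],
    [0, 0, 0, 0],
    [0, 0, 0, 0],
    [0, 0, 0, 0],
    [0, 0, 0, 0],
    [0, 0, 0, 0]
  ],
  "fingers": 0.5
}}

```text
time_s: 44.35
ee_pos: [0.6128, 0.1687, 0.1656]
eef_rot: [-0.0, 0.715, 0.699, -0.0]
ft_force: [0.3, -0.1, 0.0]
grip_width: 0.503
grasp_force: 0.0
```

Emit:
{"op": "drive_tool", "data": {
  "motion": [
    [0, 0, -0.02, 0],
    [0, 0, -0.03, 0],
    [0, 0, -0.03, 0],
    [0, 0, -0.03, 0],
    [0, -0.03, 0, 0],
    [0, -0.03, 0, 0],
    [0, -0.03, 0, 0],
    [0, -0.03, 0, 0],
    [-0.03, -0.03, 0, 0],
    [-0.03, 0, 0, 0],
    [-0.02, 0, 0, 0],
    [0, 0, 0, 0]
  ]
}}

```text
time_s: 45.35
ee_pos: [0.4612, 0.0899, 0.2761]
eef_rot: [0.0, 0.715, 0.699, -0.0]
ft_force: [0.4, 0.9, -0.8]
grip_width: 0.498
grasp_force: 0.0
```

```bash
bash s.sh "from look import *
D=snap('f'); 
for c,b in(('white',.23),('orange',.15),('yellow',.12)):
  for n in D:
    P=bycolour(n,*D[n],c,(.595,.64,b,.285,.158,.21)); print(c,n,len(P),P.mean(0).round(4) if len(P) else '')
knob(D)
im=np.hstack([cv2.resize(D['top'][0][180:300,170:310],(420,360)),cv2.resize(D['scene'][0][160:280,300:426],(378,360))]); cv2.imwrite('pics/f.png',im)
plan([(*st(-171,2),.25,TH),(*st(-171,2),.088,TH)],.03)"
```

```text
white scene 64 [0.6174 0.2506 0.1817]
white top 84 [0.6114 0.2527 0.1881]
orange scene 62 [0.6161 0.2026 0.1813]
orange top 50 [0.6101 0.2052 0.1874]
yellow scene 72 [0.6146 0.1569 0.1815]
yellow top 86 [0.61   0.1655 0.1909]
knob scene 38 [[0.451, 0.071, 0.105], [0.461, 0.078, 0.114], [0.471, 0.089, 0.12]]
knob top 0 
t 45.45 at [0.4618 0.0921 0.276 ] phi 1.547 w 0.501 F [-0.3  0.4  0.1] g 0.0 j6 0.09
turn 14 x 0.1121
shift 1 x [-0.0022, 0.0089, 0.026] total [-0.0022, 0.0089, 0.026]
shift 6 x [0.0, -0.0, 0.027] total [0.0, -0.0, 0.162]
```

View pics/f.png

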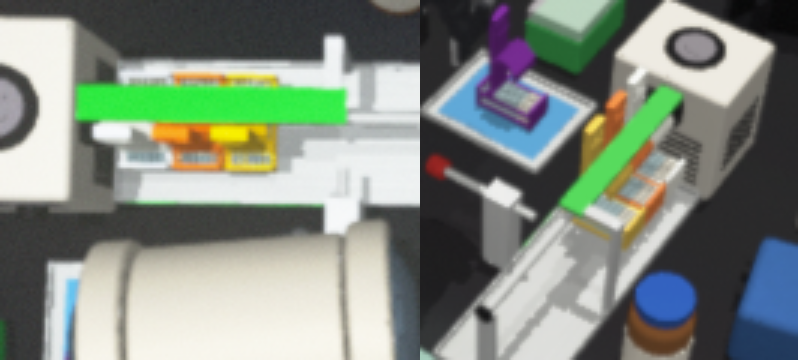

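Emit:
{"op": "drive_tool", "data": {
  "motion": [
    [0, 0, 0, 0.1121],
    [0, 0, 0, 0.1121],
    [0, 0, 0, 0.1121],
    [0, 0, 0, 0.1121],
    [0, 0, 0, 0.1121],
    [0, 0, 0, 0.1121],
    [0, 0, 0, 0.1121],
    [0, 0, 0, 0.1121],
    [0, 0, 0, 0.1121],
    [0, 0, 0, 0.1121],
    [0, 0, 0, 0.1121],
    [0, 0, 0, 0.1121],
    [0, 0, 0, 0.1121],
    [0, 0, 0, 0.1121],
    [0, 0.0085, 0.02, 0],
    [0, 0, 0, 0]
  ],
  "fingers": 0.7
}}

```text
time_s: 46.78
ee_pos: [0.4606, 0.0841, 0.2536]
eef_rot: [0.0, 1.0, -0.01, -0.002]
ft_force: [-0.7, 0.1, -0.6]
grip_width: 0.703
grasp_force: 0.0
```

```bash
bash s.sh "
plan([(.460,.082,.088,TH)],.03)"
```

```text
t 46.78 at [0.4606 0.0841 0.2536] phi -0.02 w 0.703 F [-0.7  0.1 -0.6] g 0.0 j6 1.64
shift 6 x [-0.0001, 0.0004, 0.0276] total [-0.0005, 0.0021, 0.1656]
```

Emit:
{"op": "drive_tool", "data": {
  "motion": [
    [0, 0.001, 0.0276, 0],
    [0, 0, 0.0276, 0],
    [0, 0, 0.0276, 0],
    [0, 0, 0.0276, 0],
    [0, 0, 0.0276, 0],
    [0, 0, 0.0276, 0],
    [0, 0, 0, 0],
    [0, 0, 0, 0]
  ]
}}

```text
time_s: 47.45
ee_pos: [0.4611, 0.0835, 0.0899]
eef_rot: [0.0, 1.0, -0.01, -0.001]
ft_force: [-0.7, -0.1, 0.3]
grip_width: 0.7
grasp_force: 0.0
```

Emit:
{"op": "drive_tool", "data": {
  "motion": [
    [0, 0, 0, 0],
    [0, 0, 0, 0],
    [0, 0, 0, 0],
    [0, 0, 0, 0],
    [0, 0, 0, 0],
    [0, 0, 0, 0],
    [0, 0, 0, 0]
  ],
  "fingers": 0
}}

```text
time_s: 48.03
ee_pos: [0.4625, 0.0826, 0.0918]
eef_rot: [0.0, 1.0, -0.01, 0.001]
ft_force: [-2.4, -5.7, 16.2]
grip_width: 0.254
grasp_force: 58.0
```

Emit:
{"op": "drive_tool", "data": {
  "motion": [
    [0.006, 0, 0, 0],
    [0.006, 0, 0, 0],
    [0.006, 0, 0, 0],
    [0.006, 0, 0, 0],
    [0.006, 0, 0, 0],
    [0.003, 0, 0, 0],
    [0, 0, 0, 0],
    [0, 0, 0, 0]
  ]
}}

```text
time_s: 48.7
ee_pos: [0.4946, 0.0817, 0.0918]
eef_rot: [0.0, 1.0, -0.01, 0.0]
ft_force: [-7.7, -7.9, 18.0]
grip_width: 0.258
grasp_force: 59.8
```

Emit:
{"op": "drive_tool", "data": {
  "motion": [
    [0.002, 0, 0, 0],
    [0, 0, 0, 0],
    [0, 0, 0, 0]
  ]
}}

```text
time_s: 48.95
ee_pos: [0.4946, 0.0817, 0.0917]
eef_rot: [0.0, 1.0, -0.01, -0.001]
ft_force: [-16.5, -6.4, 28.8]
grip_width: 0.252
grasp_force: 60.6
```

Emit:
{"op": "drive_tool", "data": {
  "motion": [
    [0, 0, 0, 0],
    [0, 0, 0, 0],
    [0, 0, 0, 0],
    [0, 0, 0, 0],
    [0, 0, 0, 0],
    [0, 0, 0, 0]
  ],
  "fingers": 0.7
}}

```text
time_s: 49.45
ee_pos: [0.4967, 0.0822, 0.0902]
eef_rot: [-0.0, 1.0, -0.01, 0.0]
ft_force: [0.6, -0.3, 0.5]
grip_width: 0.702
grasp_force: 0.0
```

Emit:
{"op": "drive_tool", "data": {
  "motion": [
    [0, 0, -0.02, 0],
    [0, 0, -0.03, 0],
    [0, 0, -0.03, 0],
    [0, 0, -0.03, 0],
    [0, 0, -0.03, 0],
    [-0.02, 0.04, 0, 0],
    [-0.02, 0.04, 0, 0],
    [0, 0.04, 0, 0],
    [0, 0.04, 0, 0],
    [0, 0.04, 0, 0],
    [0, 0.03, 0, 0],
    [0, 0, 0, 0]
  ]
}}

```text
time_s: 50.45
ee_pos: [0.4548, -0.1463, 0.2303]
eef_rot: [0.001, 1.0, -0.012, 0.0]
ft_force: [0.5, 0.5, -0.5]
grip_width: 0.701
grasp_force: 0.0
```

```bash
bash s.sh "from look import *
D=snap('g'); 
for c,b in(('white',.23),('orange',.15),('yellow',.12)):
  for n in D:
    P=bycolour(n,*D[n],c,(.595,.64,b,.285,.158,.21)); print(c,n,len(P),P.mean(0).round(4) if len(P) else '')
knob(D); car(D,'purple',(.3,.53,.15,.4,.01,.18),.003)
cv2.imwrite('pics/g.png',cv2.resize(D['top'][0][150:370,90:410],None,fx=2.4,fy=2.4))"
```

```text
white scene 64 [0.6172 0.2506 0.1812]
white top 84 [0.6115 0.2529 0.1879]
orange scene 63 [0.6159 0.2027 0.1805]
orange top 49 [0.6099 0.2051 0.1875]
yellow scene 73 [0.6146 0.1574 0.1809]
yellow top 87 [0.61   0.1661 0.1907]
knob scene 38 [[0.483, 0.068, 0.105], [0.494, 0.076, 0.114], [0.502, 0.09, 0.12]]
knob top 75 [[0.48, 0.072, 0.108], [0.489, 0.081, 0.114], [0.499, 0.092, 0.119]]
purple scene 327 [ 0.4254  0.2927 -0.0162] 4.9
purple top 474 [ 0.4247  0.2936 -0.0443] 3.8
```

View pics/g.png

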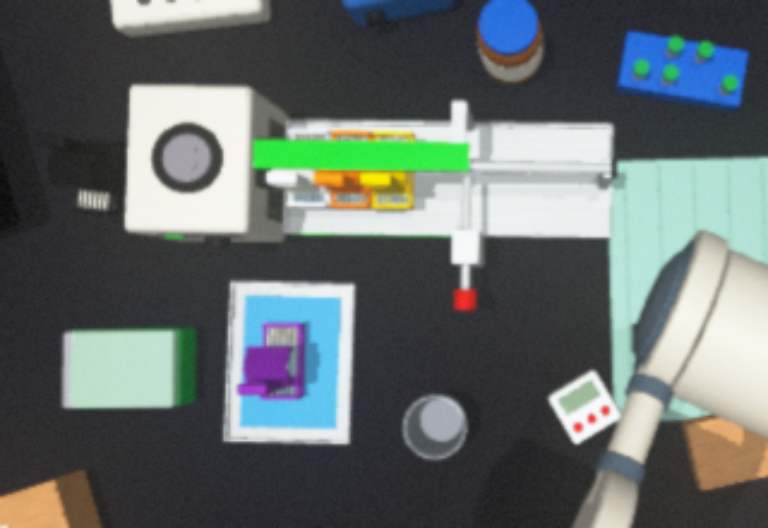

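The picture shows the knob home at (465,298) and white, orange and yellow closed up in the bay at (285–400,180). Purple stands upright on the tray at (275,370), and the arm is clear.

```bash
python3 -c "
from cell import manip
print(manip.close_job())"
```

```text
the job is handed in; nothing more can be done
None
```

I handed the job in at about 50 s; the judge returned no verdict. The last pictures show the purple carrier upright on the tray, white, orange and yellow closed up against the buffer, and the keeper home. Purple slipped from the grip once while sliding out, but it stayed hanging and I gripped it again.

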